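# Charge the ball dispenser and hold its gate open

### The arm

A 6-joint arm with a two-finger parallel gripper is mounted at the origin on a cart in front of the work surface, level with it; the furniture and walls round the work are solid. World frame = base frame: x ahead of the robot, y to its left, z up, the work surface at z = 0. Lengths are in m, angles in rad, forces in N, time in s.
With the tool pointing down it reaches from about 0.275 to 0.725 m from the base axis. Payload 15.9 kg.
Tool frame: the origin (TCP) lies at the very end of the fingers, on their centre line; the grasp point (between the pads) lies 19 mm behind it (grip_point_offset is the distance from the TCP to the grasp point, in m); z points along the fingers, y is the direction in which the jaws open and shut (so a half turn about z gives the same grasp; the last joint's range is limited). The gripper opens to 85 mm and grips with 20 to 120 N. Pads are 22 mm wide; open, the fingers measure 114 mm over their backs; the gripper's body (76 mm by 85 mm) begins 54 mm behind the grasp point. The pads swing forward as they close: fully open they stand 13 mm farther back than shut.
Start: joints at [1.317, 0.213, -0.034, 1.323, 0, 1.571], TCP at [0.126, 0.484, 0.231] pointing down, gripper open.
Joint ranges: [-2.98, 2.98], [-0.74, 1.72], [-1.14, 1.35], [-2.1, 2.04], [-1.57, 1.44], [-3.14, 3.14]. Speed limits (rad/s): [1.89, 1.89, 2.39, 2.57, 3.14, 3.14].

### API

Orientations are given as a unit quaternion [x, y, z, w].
In Python, from station import * gives the robot as it stands. The module is installed in compiled form; this text tells all that it offers.
- The arm moves only by the tool apply_moves, never from a script. Its argument "commands" is a list of rows, each an object of numbers: "ax", "ay", "az": the turn, a rotation vector about the tool's x, y, z in degrees; "dx", "dy", "dz": the shift along the tool's x, y, z in m; "hand": the finger opening in m, from 0 to 0.0854. A call has exactly 5 rows; each row shifts and turns the commanded pose from where the row before left it, along the tool's axes as they then stand; what a row does not reach is not made up. A row lasts 1/12 s, in which the tool goes at most 41.7 mm and 7.16 degrees, less where a joint would pass 70% of its speed; a pose out of reach is approached as far as the arm can. A call is refused whole if a number of a shift passes 0.0417 or a number of a turn 7.16, either way. A call with a gripper value outside its range is refused whole. The fingers move at their own pace and stop on an object; "newtons" is the grip in N (left out, the last holds). Time passes only in rows, so rows that do not move let the fingers close, or fill a call up. It gives the time, the measured TCP pose, the force and the opening at its end, in the units of the state.
- read_state(): the state, without advancing time (a new reading comes with each control period).
- grab_frame(name): name is "scene" or "side" or "wrist"; returns a dict with "color" (384x512x3 uint8, red, green, blue), "fx", "fy", "cx", "cy" (pixels), "rvec" (rotation vector, rad) and "tvec" (3), from world to camera coordinates, as OpenCV has them; the wrist camera has in their place "tool_from_camera" (4x4, takes a point from camera to tool coordinates, whose origin is the TCP and whose axes are the flange's). Camera axes: x right, y down, z forward; pixel columns grow to the right and rows downward; lengths in m; the calibration is good to about 2 mm. A picture is of the moment at which its call begins: read the wrist's pose just before it. There is no depth.
- finish_job(): hands the job in, once; it reports no verdict.
Trained networks look in a picture, given as the dict that the camera call returned (one of the last four; its "shot" number tells which), for a name from the list of things; names that differ only in an ending like _2 or _b are one class to them, and where a whole thing is asked for, a point or a joint stands for the part that bears it (a point fixed in the world has none). Each returns a list of dicts, best first, with "conf" (0 to 1); they miss things now and then, are a little off and sometimes report something else, mostly with a low value. They report only what shows in the picture. A call takes as long as a camera call. They do not tell look-alikes from the thing itself.
- spot_in(name, picture): "location" ([x, y, z] in m, in world coordinates, good to about 4 mm: the middle of the surface that is visible of it).
The state is a dict: "t": time; "joints": joint angles; "joint_vel": joint speeds; "tau": joint torques, N m; "position": TCP position; "orientation": TCP orientation; "wrist_force": force on the tool from outside, world axes, zero at the start; "wrist_torque": the same for the moment, N m; "finger_gap": finger opening in m.
Only numpy, scipy, OpenCV 4.12 (cv2) and the standard library are available. Lean on these libraries where they do the work, as an engineer would, in place of code of your own. Each camera call takes 0.05 s, during which the arm holds its last target.

### The job

Lift all four white grinding balls out of the steel tray in one scoopful, tip them into the dispenser's funnel while its slide gate is shut, and set the scoop down the right way up, on the bench or back in the tray. Then pull the gate's black grip out until the end of the white tongue is level with the red line on the rail, so that all four balls drop into the beaker below, and keep it there against its spring: finish while still holding it, do not let go. Leave the small white bottle and the marker where they are.

Things in the scene. Friction and masses are not known exactly. Their poses are not given: they have to be found in the camera images.
- dispenser: Ball dispenser, fixed on the bench (position and yaw differ each time): a steel funnel over an aluminium gate housing on four posts, with a grey guide rail towards the front. Origin: under the funnel's axis, on the bench; its x axis points away from the rail (the rail and grip are on the -x side), z up. Housing 136 x 124 mm (x -58 to +78 mm, y -62 to +62), its top 97 mm above the bench; nothing stands higher than the funnel.
- funnel_mouth (a point): Centre of the funnel's mouth, at the level of its rim, 149 mm above the bench. Rim 104 mm across outside, 100 mm inside; below a 22 mm straight wall a 45 degree cone leads down to a 41 mm outlet, closed below by the gate. A microwave, 252 mm high, stands right behind the dispenser, its front 0.6 m ahead of the robot's base.
- gate_slide (a joint): Travel of the gate slide in m: 0 shut, grows as it is pulled towards the dispenser's -x; the stop is at 0.064. The tongue's end meets the red line at 0.044, where the gate's port lies exactly under the funnel outlet; pulled further the opening narrows again. A spring pulls it shut with 4 N at 0 and about 9 N at 0.044; let go, it returns to 0.
- gate_grip (a point): Point on the black pull grip to take it by: an upright bar 14 mm wide (dispenser y), 24 mm deep (dispenser x), standing on the tongue from 94 to 139 mm above the bench; this point is on its centre line 122 mm above the bench, 81 mm in front of the funnel axis while the gate is shut. It moves with the slide. The 44 mm wide rail below has its top 85 mm above the bench, the tongue's top is at 92 mm.
- gate_end (a point): Middle of the front end of the white tongue (34 mm wide, 6 mm thick), 88 mm above the bench; moves with the slide.
- set_line (a point): Middle of the red line across the guide rail (3 mm wide), 85 mm above the bench, fixed to the dispenser, 140 mm in front of the funnel axis.
- beaker: Clear glass beaker 50 mm across, 60 mm high, standing in the guides on the dispenser's foot under the funnel outlet; already in place. Origin: centre of its underside.
- ball_tray: Steel tray, fixed on the bench (position and yaw differ each time), 132 mm long (its x), 80 mm wide, 24 mm high, upright walls 3 mm thick, inner floor 4 mm above the bench: inside 126 x 74 mm, the two corners at the -x end cut off by 14 mm at 45 degrees. Origin: centre of its underside. The balls lie at the -x end, the scoop at the +x end, facing them.
- scoop: Steel scoop, about 0.12 kg, loose in the tray, its open lip towards the tray's -x end. Origin: centre of the bowl's underside; lip towards the scoop's -x, handle to +x, z up. Bowl 70 mm long, 62 mm wide, flat floor 2 mm thick; sides begin 14 mm behind the lip, 6 mm high, and rise to 30 mm at the closed back.
- scoop_grip (a point): Middle of the scoop's blue handle, 85 mm behind the scoop's origin (its +x), 53 mm above its underside; fingers from above close along the scoop's y. The handle is 14 mm wide (scoop y), 16 mm thick, and rises at 30 degrees from 49 mm to 122 mm behind the origin, 32 to 74 mm above the underside.
- scoop_lip (a point): Middle of the scoop's bevelled front lip, on its underside, 35 mm in front of the origin. The lip's corners are cut off by 12 mm at 45 degrees, to fit the tray's -x end.
- ball_1: White ceramic grinding ball, 15 mm across, about 11 g, polished and slippery (friction about 0.2), rolls freely; loose in the tray. Origin: its centre.
- ball_2: White ceramic grinding ball, 15 mm across, about 11 g, polished and slippery (friction about 0.2), rolls freely; loose in the tray. Origin: its centre.
- ball_3: White ceramic grinding ball, 15 mm across, about 11 g, polished and slippery (friction about 0.2), rolls freely; loose in the tray. Origin: its centre.
- ball_4: White ceramic grinding ball, 15 mm across, about 11 g, polished and slippery (friction about 0.2), rolls freely; loose in the tray. Origin: its centre.
- hdpe_bottle: Bystander: white plastic bottle, 50 mm across, 124 mm high, loose behind the balance, towards the pH meter. Origin: centre of its underside.
- marker: Bystander: felt marker, white with a black cap, 139 mm long, 14 mm thick, lying loose in front of the balance, between it and the dispenser. The balance, with the vial box on its pan, stands 141 mm high. Origin: centre of its underside.
Things that resemble listed ones, but are neither listed nor needed, are in the scene too. What is shaped like the scoop but yellow is not meant.

How it is judged:
On the way, in this order (a step that is already met when the one before it is completed fails the run):
1. the scoop, lifted clear of the tray (its underside more than 70 mm above the bench), carries all four balls (height (world z) of scoop above 0.07 m and x of ball_1 in the frame of scoop between -0.04 and 0.038 m and z of ball_1 in the frame of scoop between 0 and 0.045 m and x of ball_2 in the frame of scoop between -0.04 and 0.038 m and z of ball_2 in the frame of scoop between 0 and 0.045 m and x of ball_3 in the frame of scoop between -0.04 and 0.038 m and z of ball_3 in the frame of scoop between 0 and 0.045 m and x of ball_4 in the frame of scoop between -0.04 and 0.038 m and z of ball_4 in the frame of scoop between 0 and 0.045 m), for 0.2 s.
2. all four balls lie in the funnel with the gate shut (value of joint gate_slide below 0.006 m and horizontal distance between each of ball_1, ball_2, ball_3, ball_4 and funnel_mouth below 0.052 m and height (world z) of ball_1 between 0.088 and 0.152 m and height (world z) of ball_2 between 0.088 and 0.152 m and height (world z) of ball_3 between 0.088 and 0.152 m and height (world z) of ball_4 between 0.088 and 0.152 m), for 0.3 s.
3. the scoop is set down and let go, the right way up, on the bench or in the tray, with the gate still shut and all four balls in the funnel (all of step 2 and height (world z) of scoop below 0.035 m and angle between scoop's own z axis and vertical below 0.5 rad and linear speed of scoop below 0.03 m/s and contact force between each of the arm, the fingers and scoop below 0.05 N), for 0.2 s.
4. the gate is held at the red line and all four balls are in the beaker (value of joint gate_slide between 0.04 and 0.048 m and contact force between the fingers and gate_slide above 2 N and horizontal distance between each of ball_1, ball_2, ball_3, ball_4 and beaker below 0.026 m and z of ball_1 in the frame of beaker between 0 and 0.062 m and z of ball_2 in the frame of beaker between 0 and 0.062 m and z of ball_3 in the frame of beaker between 0 and 0.062 m and z of ball_4 in the frame of beaker between 0 and 0.062 m), for 0.3 s.
At the end, for the whole second after the job is handed in: Fingers hold the gate slide (over 2 N) still at 0.044 m, within 4 mm; all four balls in the upright beaker; scoop at rest, right way up (within 0.5 rad), on the bench or in the tray (all of step 4 and velocity of joint gate_slide between -0.02 and 0.02 m/s and angle between beaker's own z axis and vertical below 0.2 rad and height (world z) of scoop below 0.035 m and angle between scoop's own z axis and vertical below 0.5 rad and linear speed of scoop below 0.03 m/s); the arm keeps its last pose, push and grip.
It fails at once if the white plastic bottle is pushed more than 30 mm (distance of hdpe_bottle from where it was at the start of the episode above 0.03 m).
It fails at once if the marker is pushed more than 30 mm (distance of marker from where it was at the start of the episode above 0.03 m).
It fails at once if the beaker is tipped (angle between beaker's own z axis and vertical above 0.5 rad).
It also fails if it takes over 72 s, if anything falls off the work surface, if the arm or the gripper's body presses on something with over 40 N, if the wrist force passes 120 N, or if a joint passes its speed limit or range.

## Working session

There is one attempt and no reset: what is moved stays moved. The work goes in short steps, Python scripts to look and compute and a tool call to move; the robot and the scene stay as the last step left them, time stands still between calls to the robot, and variables do not carry over. Pictures are saved under pics/ and viewed, and the job is handed in when it is done.

Besides the shell and the picture viewer there is one more tool, called after "Emit:" as a command line: name --argument value ..., lists and objects as JSON in quotes. apply_moves: Moves the arm, as the interface text tells. Its arguments: {"type":"object","properties":{"commands":{"type":"array","items":{"type":"object","properties":{"ax":{"type":"number"},"ay":{"type":"number"},"az":{"type":"number"},"dx":{"type":"number"},"dy":{"type":"number"},"dz":{"type":"number"},"hand":{"type":"number"}}}},"newtons":{"type":"number"}},"required":["commands"]}

```bash
ls; mkdir -p pics; cat > h.py <<'E'
from station import *
import numpy as np, cv2
from scipy.spatial.transform import Rotation as R
def save(f,name,crop=None,scale=1):
    im=f["color"][:,:,::-1]
    if crop: x0,y0,x1,y1=crop; im=im[y0:y1,x0:x1]
    if scale!=1: im=cv2.resize(im,None,fx=scale,fy=scale,interpolation=cv2.INTER_CUBIC)
    cv2.imwrite("pics/"+name,im)
def cam(f,st=None):
    if "rvec" in f:
        Rc=cv2.Rodrigues(np.array(f["rvec"],float))[0]; t=np.array(f["tvec"],float).ravel()
        return Rc,t
    T=np.array(f["tool_from_camera"]); W=np.eye(4); W[:3,:3]=R.from_quat(st["orientation"]).as_matrix(); W[:3,3]=st["position"]
    C=np.linalg.inv(W@T); return C[:3,:3],C[:3,3]
def proj(f,P,st=None):
    Rc,t=cam(f,st); p=np.atleast_2d(P)@Rc.T+t
    return np.c_[f["fx"]*p[:,0]/p[:,2]+f["cx"],f["fy"]*p[:,1]/p[:,2]+f["cy"]]
def onz(f,uv,z,st=None):
    Rc,t=cam(f,st); uv=np.atleast_2d(uv); d=np.c_[(uv[:,0]-f["cx"])/f["fx"],(uv[:,1]-f["cy"])/f["fy"],np.ones(len(uv))]@Rc
    c=-Rc.T@t; return c+d*((z-c[2])/d[:,2])[:,None]
E
python3 - <<'E'
from h import *
s=read_state(); print(s)
for n in ["scene","side","wrist"]:
    s=read_state(); f=grab_frame(n); save(f,n+"0.png",scale=1.5)
    for k in ["scoop","ball_1","ball_tray","gate_grip","funnel_mouth","dispenser","beaker","gate_end","set_line","scoop_grip","scoop_lip","hdpe_bottle","marker"]:
        try: print(n,k,[(np.round(d["location"],3).tolist(),round(d["conf"],2)) for d in spot_in(k,f)])
        except Exception as e: print(n,k,e)
    print({k:v for k,v in f.items() if k!="color"})
E
```

```text
pics
{'t': 0.0, 'joints': array([ 1.31700770e+00,  2.13357078e-01, -3.50283346e-02,  1.32351910e+00,
       -3.40976700e-06,  1.57080649e+00]), 'joint_vel': array([ 4.56472164e-04,  1.64094405e-03,  2.58830401e-05, -3.22290947e-04,
       -1.41846613e-03,  2.15100992e-03]), 'tau': array([-5.83708152e-04, -6.86160636e+01,  4.87118161e+01,  1.77313224e-02,
       -1.57298241e-04, -1.58615308e-05]), 'position': array([0.12545338, 0.48365931, 0.23082792]), 'orientation': array([ 1.26559059e-01,  9.91958919e-01, -5.49851702e-04, -6.84284413e-05]), 'wrist_force': array([ 0.10455661, -1.13187756,  0.3912342 ]), 'wrist_torque': array([ 0.01514728,  0.01663924, -0.02460613]), 'finger_gap': 0.08546965721390426}
scene scoop [([0.47, 0.395, 0.021], 0.58), ([0.778, -0.026, 0.012], 0.54), ([0.46, -0.348, 0.096], 0.48)]
scene ball_1 []
scene ball_tray [([0.403, 0.326, 0.011], 0.78)]
scene gate_grip [([0.398, -0.338, 0.095], 0.54)]
scene funnel_mouth [([0.454, -0.346, 0.095], 0.77), ([0.396, -0.344, 0.091], 0.37)]
scene dispenser [([0.614, 0.21, 0.082], 0.6), ([0.461, -0.347, 0.095], 0.57)]
scene be
[... 1561 characters left out ...]
_tray [([0.365, 0.345, 0.012], 0.68)]
wrist gate_grip []
wrist funnel_mouth []
wrist dispenser []
wrist beaker []
wrist gate_end []
wrist set_line []
wrist scoop_grip []
wrist scoop_lip []
wrist hdpe_bottle []
wrist marker []
{'fx': 334.0199184459256, 'fy': 334.0199184459256, 'cx': 260.72920638373705, 'cy': 191.1635951178051, 'tool_from_camera': array([[ 1.56338778e-05, -9.54397185e-01, -2.98539803e-01,
         7.65005091e-02],
       [ 9.99999520e-01,  3.07526254e-04, -9.30758039e-04,
         5.29092376e-04],
       [ 9.80121679e-04, -2.98539645e-01,  9.54396731e-01,
        -1.42460659e-01],
       [ 0.00000000e+00,  0.00000000e+00,  0.00000000e+00,
         1.00000000e+00]]), 'shot': 3}
```

View pics/scene0.png

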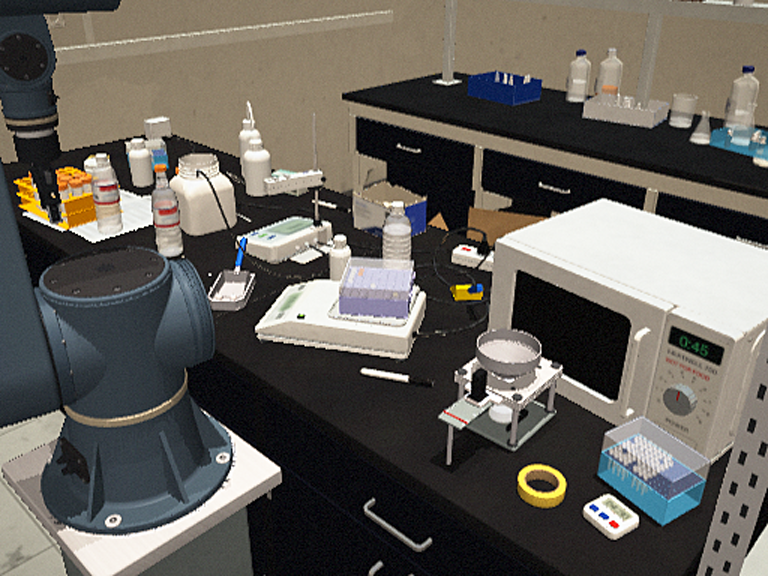

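View pics/side0.png

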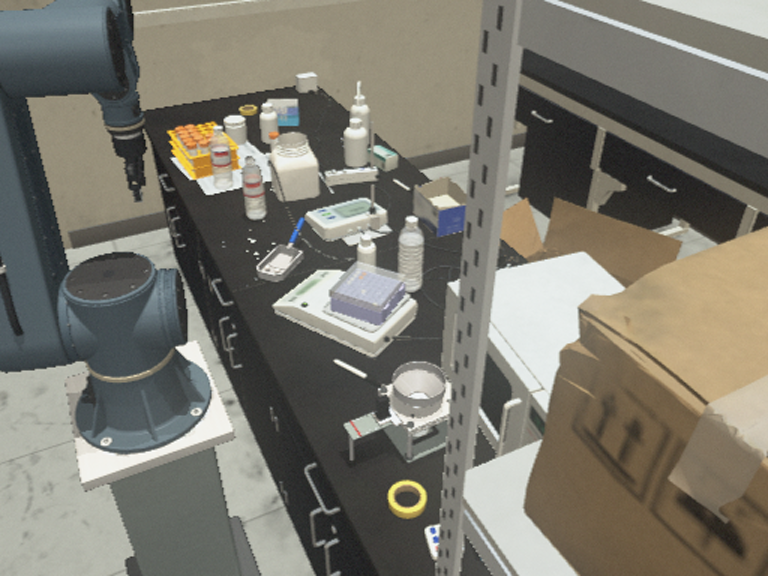

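View pics/wrist0.png

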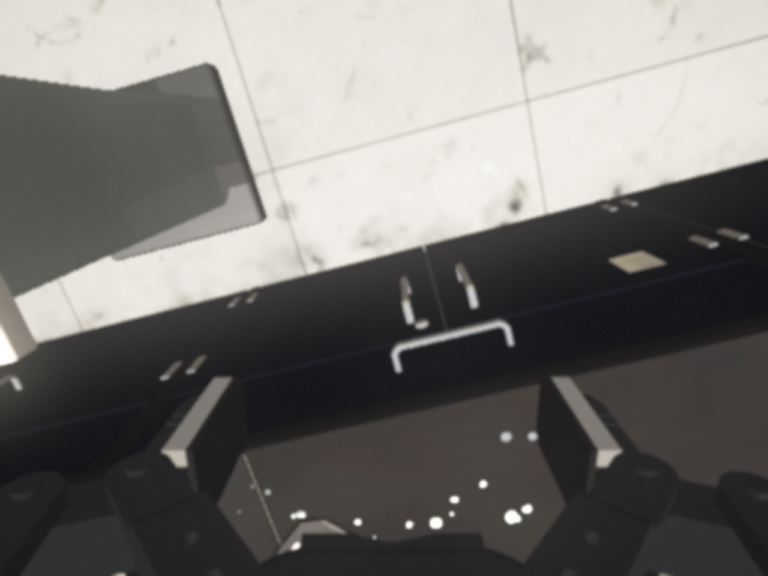

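```bash
python3 - <<'E'
from h import *
f=grab_frame("scene"); save(f,"s1.png",(120,145,200,225),8)
save(f,"s2.png",(280,210,380,310),6)
g=grab_frame("side"); save(g,"s3.png",(160,140,220,200),8)
E
```

```text
(no output)
```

View pics/s1.png

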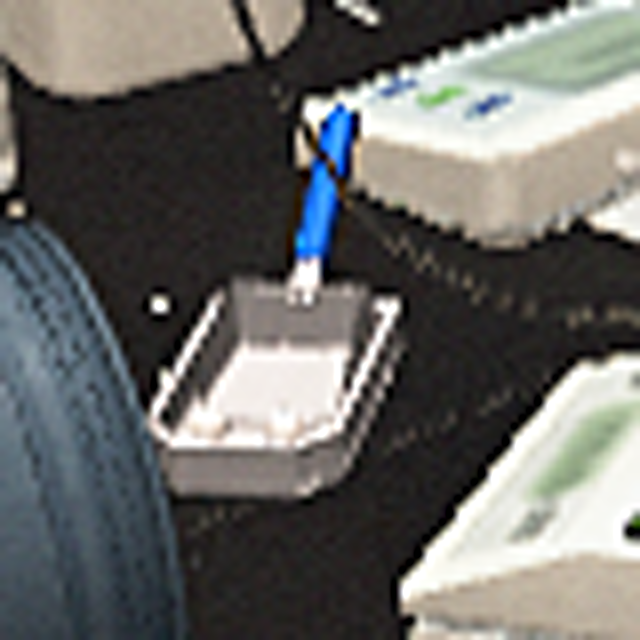

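View pics/s2.png

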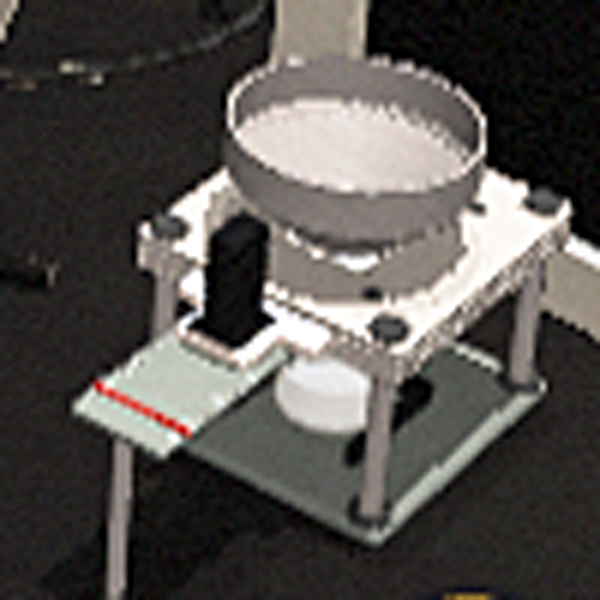

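```bash
python3 - <<'E'
from h import *
f=grab_frame("scene")
c=lambda x,y:(120+x/8,145+y/8)
print("rim BL,BR,FRcut",onz(f,[c(225,283),c(398,300),c(310,440),c(155,430)],0.024).round(4))
print("handle low/high",onz(f,[c(308,258)],0.036).round(4),onz(f,[c(343,110)],0.078).round(4))
d=lambda x,y:(280+x/6,210+y/6)
# funnel rim: left,right,front,back
print("rim ctr",onz(f,[d(228,110),d(487,140),d(357,60),d(355,195)],0.149).round(4))
print("line",onz(f,[d(97,385),d(187,433)],0.085).round(4), "rail front", onz(f,[d(73,405),d(168,457)],0.085).round(4))
print("grip top",onz(f,[d(239,222)],0.139).round(4))
print("plate corner",onz(f,[d(388,345),d(140,235),d(572,210)],0.097).round(4))
E
```

```text
rim BL,BR,FRcut [[0.4636 0.439  0.024 ]
 [0.5061 0.3723 0.024 ]
 [0.4034 0.2952 0.024 ]
 [0.3647 0.3465 0.024 ]]
handle low/high [[0.4897 0.4129 0.036 ]] [[0.5414 0.4521 0.078 ]]
rim ctr [[ 0.4547 -0.2925  0.149 ]
 [ 0.5086 -0.3795  0.149 ]
 [ 0.524  -0.3068  0.149 ]
 [ 0.4391 -0.3649  0.149 ]]
line [[ 0.3453 -0.3179  0.085 ]
 [ 0.3461 -0.3606  0.085 ]] rail front [[ 0.3293 -0.3193  0.085 ]
 [ 0.3299 -0.3643  0.085 ]]
grip top [[ 0.4055 -0.3357  0.139 ]]
plate corner [[ 0.4303 -0.3916  0.097 ]
 [ 0.4222 -0.2768  0.097 ]
 [ 0.5618 -0.3929  0.097 ]]
```

```bash
cat >> h.py <<'E'
def plan(p,yaw=None,Rt=None,n=None):
    """from measured state to target: per-row tool-frame numbers"""
    s=read_state(); R0=R.from_quat(s["orientation"])
    if Rt is None: Rt=R.from_matrix(down(yaw)) if yaw is not None else R0
    d=np.array(p)-s["position"]; rv=(R0.inv()*Rt).as_rotvec(degrees=True)
    if n is None: n=int(np.ceil(max(np.linalg.norm(d)/.036,np.linalg.norm(rv)/7.1,1)))
    print("t",round(s["t"],2),"n",n,"total tool shift",R0.inv().apply(d).round(4),"rotvec",rv.round(2))
    for i in range(n):
        Ri=R0*R.from_rotvec(rv*i/n,degrees=True)
        print(i,Ri.inv().apply(d/n).round(4),(rv/n).round(2))
def down(yaw):
    c,s=np.cos(np.radians(yaw)),np.sin(np.radians(yaw)); x=np.array([c,s,0]); z=np.array([0,0,-1.]); return np.c_[x,np.cross(z,x),z]
E
python3 - <<'E'
from h import *
f=grab_frame("scene")
print(onz(f,[(210,143),(218,120)],0.02).round(3))
print(onz(f,[(160,175)],0.06).round(3))
plan([.455,.386,.28],215)
E
```

```text
[[0.856 0.559 0.02 ]
 [1.078 0.752 0.02 ]]
[[0.475 0.381 0.06 ]]
t 2.3 n 10 total tool shift [-0.3435 -0.0121 -0.0487] rotvec [  0.     0.   -49.54]
0 [-0.0344 -0.0012 -0.0049] [ 0.    0.   -4.95]
1 [-0.0341 -0.0042 -0.0049] [ 0.    0.   -4.95]
2 [-0.0336 -0.0071 -0.0049] [ 0.    0.   -4.95]
3 [-0.0329 -0.01   -0.0049] [ 0.    0.   -4.95]
4 [-0.0319 -0.0128 -0.0049] [ 0.    0.   -4.95]
5 [-0.0307 -0.0155 -0.0049] [ 0.    0.   -4.95]
6 [-0.0292 -0.0181 -0.0049] [ 0.    0.   -4.95]
7 [-0.0276 -0.0205 -0.0049] [ 0.    0.   -4.95]
8 [-0.0257 -0.0228 -0.0049] [ 0.    0.   -4.95]
9 [-0.0236 -0.025  -0.0049] [ 0.    0.   -4.95]
```

Emit:
apply_moves --commands '[{"dx": -0.0344,"dy": -0.0012,"dz": -0.005,"az": -4.95},{"dx": -0.0341,"dy": -0.0042,"dz": -0.005,"az": -4.95},{"dx": -0.0336,"dy": -0.0071,"dz": -0.005,"az": -4.95},{"dx": -0.0329,"dy": -0.01,"dz": -0.005,"az": -4.95},{"dx": -0.0319,"dy": -0.0128,"dz": -0.005,"az": -4.95}]'

```text
invalid input at $.commands[0]: expected keys ax, ay, az, dx, dy, dz, hand
```

Emit:
apply_moves --commands '[{"dx": -0.0307,"dy": -0.0155,"dz": -0.005,"az": -4.95},{"dx": -0.0292,"dy": -0.0181,"dz": -0.005,"az": -4.95},{"dx": -0.0276,"dy": -0.0205,"dz": -0.005,"az": -4.95},{"dx": -0.0257,"dy": -0.0228,"dz": -0.005,"az": -4.95},{"dx": -0.0236,"dy": -0.025,"dz": -0.005,"az": -4.95}]'

```text
invalid input at $.commands[0]: expected keys ax, ay, az, dx, dy, dz, hand
```

```bash
python3 - <<'E'
from h import *
s=read_state(); f=grab_frame("wrist"); print(s["t"],s["position"],s["joints"].round(3)); save(f,"w1.png",scale=1.5)
for k in ["scoop","ball_1","ball_tray","scoop_lip","scoop_grip"]:
    print(k,[(np.round(d["location"],3).tolist(),round(d["conf"],2)) for d in spot_in(k,f)])
E
```

```text
2.3 [0.12554545 0.48398541 0.23132547] [ 1.317  0.213 -0.034  1.323 -0.     1.571]
scoop []
ball_1 []
ball_tray [([0.366, 0.348, 0.011], 0.8)]
scoop_lip []
scoop_grip []
```

View pics/w1.png

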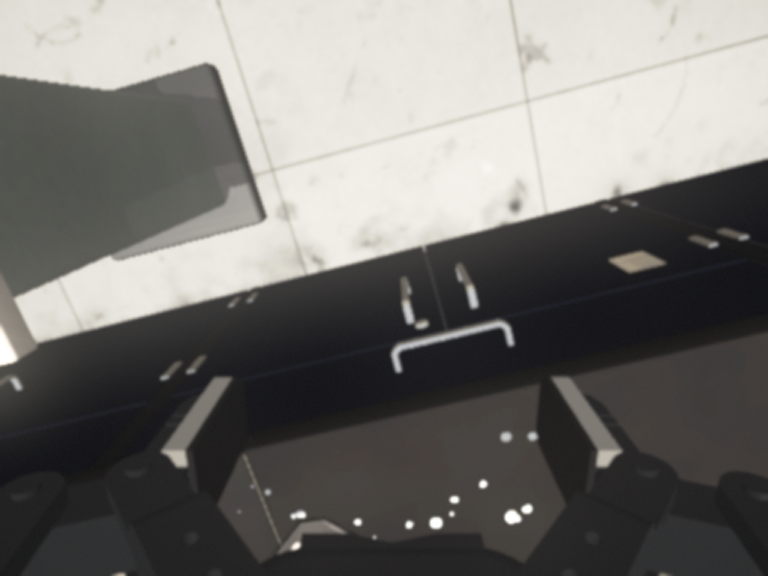

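Emit:
apply_moves --commands '[{"dx": -0.0344,"dy": -0.0012,"dz": -0.005,"ax": 0,"ay": 0,"az": -4.95,"hand": 0.05},{"dx": -0.0341,"dy": -0.0042,"dz": -0.005,"ax": 0,"ay": 0,"az": -4.95,"hand": 0.05},{"dx": -0.0336,"dy": -0.0071,"dz": -0.005,"ax": 0,"ay": 0,"az": -4.95,"hand": 0.05},{"dx": -0.0329,"dy": -0.01,"dz": -0.005,"ax": 0,"ay": 0,"az": -4.95,"hand": 0.05},{"dx": -0.0319,"dy": -0.0128,"dz": -0.005,"ax": 0,"ay": 0,"az": -4.95,"hand": 0.05}]'

```text
t: 3.02
position: [0.2917, 0.4342, 0.2567]
orientation: [-0.091, 0.996, 0.0, 0.0]
wrist_force: [-0.2, 0.6, -0.3]
finger_gap: 0.0501
```

Emit:
apply_moves --commands '[{"dx": -0.0307,"dy": -0.0155,"dz": -0.005,"ax": 0,"ay": 0,"az": -4.95,"hand": 0.05},{"dx": -0.0292,"dy": -0.0181,"dz": -0.005,"ax": 0,"ay": 0,"az": -4.95,"hand": 0.05},{"dx": -0.0276,"dy": -0.0205,"dz": -0.005,"ax": 0,"ay": 0,"az": -4.95,"hand": 0.05},{"dx": -0.0257,"dy": -0.0228,"dz": -0.005,"ax": 0,"ay": 0,"az": -4.95,"hand": 0.05},{"dx": -0.0236,"dy": -0.025,"dz": -0.005,"ax": 0,"ay": 0,"az": -4.95,"hand": 0.05}]'

```text
t: 3.43
position: [0.4565, 0.385, 0.2816]
orientation: [-0.302, 0.953, 0.0, 0.0]
wrist_force: [0.1, 0.5, 0.6]
finger_gap: 0.0501
```

```bash
python3 - <<'E'
from h import *
s=read_state(); f=grab_frame("wrist"); print(s["t"],s["position"],s["joints"].round(3)); save(f,"w2.png",scale=1.5)
for k in ["scoop","ball_1","ball_tray","scoop_lip","scoop_grip"]:
    print(k,[(np.round(d["location"],3).tolist(),round(d["conf"],2)) for d in spot_in(k,f)])
E
```

```text
3.4333 [0.45653964 0.38501779 0.2815717 ] [0.701 0.428 0.39  1.533 0.    0.086]
scoop [([0.459, 0.381, 0.011], 0.8)]
ball_1 [([0.462, 0.389, 0.003], 0.68), ([0.4, 0.319, 0.015], 0.59), ([0.379, 0.339, 0.014], 0.54)]
ball_tray [([0.41, 0.342, 0.008], 0.79)]
scoop_lip [([0.459, 0.39, 0.008], 0.96)]
scoop_grip [([0.459, 0.389, 0.002], 0.91)]
```

View pics/w2.png

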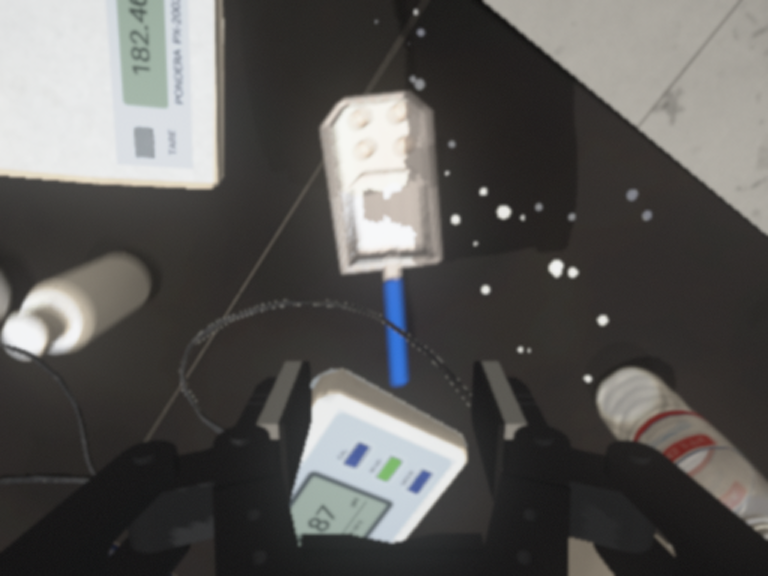

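```bash
python3 - <<'E'
from h import *
f=grab_frame("wrist"); save(f,"w3.png",(190,50,320,190),4.2); save(f,"w4.png",(190,170,320,310),4.2)
E
```

```text
(no output)
```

View pics/w3.png

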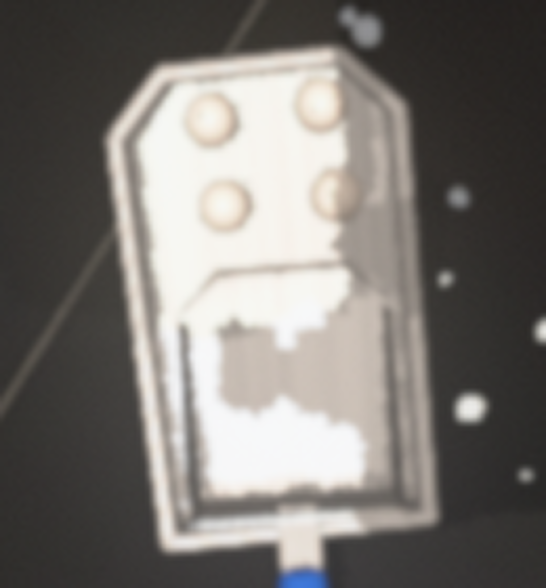

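View pics/w4.png

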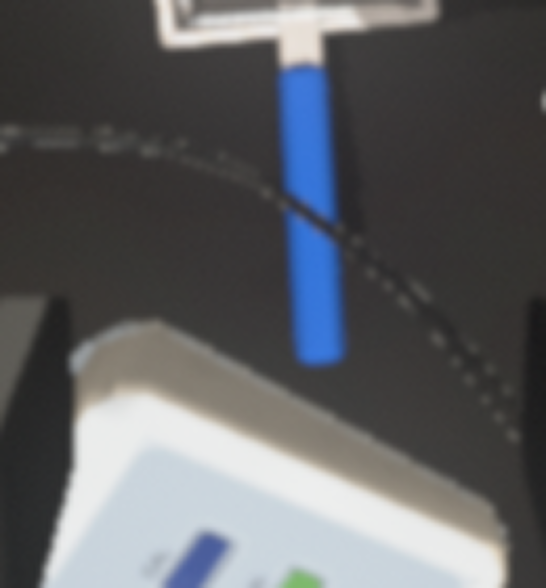

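```bash
cat > fit.py <<'E'
from h import *
from scipy.optimize import least_squares
s=read_state(); f=grab_frame("wrist")
c=lambda p:np.array([[190+x/4.2,50+y/4.2] for x,y in p])
k=.0158
uv=c([(158,65),(108,138),(165,550),(437,522),(407,103),(340,47)])
# image up = tool +x = tray -x ; image right = tool y
M=np.array([[-.066,-.04+k],[-.066+k,-.04],[.066,-.04],[.066,.04],[-.066+k,.04],[-.066,.04-k]])
def X(p,M,z):
    a=p[2]; Rm=np.array([[np.cos(a),-np.sin(a)],[np.sin(a),np.cos(a)]]); q=M@Rm.T+p[:2]; return np.c_[q,np.full(len(q),z)]
for sg in (1,-1):
    Ms=M*[1,sg]
    r=least_squares(lambda p:(proj(f,X(p,Ms,.024),s)-uv).ravel(),[.43,.37,np.radians(35)])
    print(sg,r.x[:2].round(4),np.degrees(r.x[2]).round(2),r.cost,(r.fun.round(2)))
    if sg==1 or r.cost<best.cost: best=r
tray=best.x
a=tray[2]; ax=np.array([np.cos(a),np.sin(a)]); ay=np.array([-ax[1],ax[0]])
loc=lambda P:np.c_[(P[:,:2]-tray[:2])@ax,(P[:,:2]-tray[:2])@ay].round(4)
print("balls",loc(onz(f,c([(212,119),(320,105),(226,204),(334,195)]),.0115,s)))
print("lip edge corners",loc(onz(f,c([(220,272),(346,263)]),.006,s)))
print("lip cut outer",loc(onz(f,c([(182,315),(388,305)]),.006,s)))
d=lambda p:np.array([[190+x/4.2,170+y/4.2] for x,y in p])
print("handle low top edge (z .036+..)",loc(onz(f,d([(279,66),(326,66)]),.043,s)),"high end",loc(onz(f,d([(299,363),(343,358)]),.078,s)))
print("pH",loc(onz(f,d([(75,360),(155,322),(500,505)]),.0,s)),loc(onz(f,d([(80,410),(145,390),(505,550)]),.03,s)))
print(s["position"],R.from_quat(s["orientation"]).as_matrix()[:,0])
E
python3 fit.py
```

```text
1 [0.4284 0.3616] 40.94 1.1356685335995849 [ 0.39  0.73  0.38 -0.39  0.25 -0.59 -0.22 -0.42 -0.75  0.2  -0.03  0.22]
-1 [0.4301 0.3624] 40.75 11132.966101650298 [ 43.25  -2.28  70.32  -6.33  64.1   -5.54 -64.89   7.4  -70.86   9.47
 -42.96   6.64]
balls [[-0.0521 -0.0125]
 [-0.0526  0.0178]
 [-0.029  -0.0114]
 [-0.0283  0.0193]]
lip edge corners [[-0.0101 -0.0157]
 [-0.0088  0.0211]]
lip cut outer [[ 0.001  -0.0283]
 [ 0.0044  0.0322]]
handle low top edge (z .036+..) [[ 0.0708 -0.0067]
 [ 0.0722  0.0065]] high end [[ 0.1458 -0.0089]
 [ 0.1456  0.0033]]
pH [[ 0.1788 -0.0881]
 [ 0.1676 -0.0594]
 [ 0.25    0.0508]] [[ 0.1809 -0.0822]
 [ 0.176  -0.0608]
 [ 0.2466  0.0485]]
[0.45411884 0.38622948 0.28133379] [-8.19445309e-01 -5.73157352e-01  1.87436648e-04]
```

```bash
cat >> h.py <<'E'
TR=np.array([.4284,.3616]); TA=np.radians(40.94)
def tray(x,y,z):
    c,s=np.cos(TA),np.sin(TA); return np.array([TR[0]+c*x-s*y,TR[1]+s*x+c*y,z])
E
python3 - <<'E'
from h import *
print(tray(.1105,-.0015,.038))
plan(tray(.1105,-.0015,.12),218.9,n=8)
E
```

```text
[0.51285418 0.43287406 0.038     ]
t 3.83 n 8 total tool shift [-0.0749  0.0044  0.1614] rotvec [ 0.01 -0.   -3.9 ]
0 [-0.0094  0.0006  0.0202] [ 0.   -0.   -0.49]
1 [-0.0094  0.0005  0.0202] [ 0.   -0.   -0.49]
2 [-0.0094  0.0004  0.0202] [ 0.   -0.   -0.49]
3 [-0.0094  0.0003  0.0202] [ 0.   -0.   -0.49]
4 [-0.0094  0.0002  0.0202] [ 0.   -0.   -0.49]
5 [-0.0094  0.0002  0.0202] [ 0.   -0.   -0.49]
6 [-0.0094  0.0001  0.0202] [ 0.   -0.   -0.49]
7 [-0.0094 -0.      0.0202] [ 0.   -0.   -0.49]
```

Emit:
apply_moves --commands '[{"dx": -0.0188,"dy": 0.0011,"dz": 0.034,"ax": 0,"ay": 0,"az": -1,"hand": 0.045},{"dx": -0.0188,"dy": 0.0009,"dz": 0.034,"ax": 0,"ay": 0,"az": -1,"hand": 0.045},{"dx": -0.0188,"dy": 0.0006,"dz": 0.034,"ax": 0,"ay": 0,"az": -1,"hand": 0.045},{"dx": -0.0186,"dy": 0.0003,"dz": 0.034,"ax": 0,"ay": 0,"az": -0.9,"hand": 0.045},{"dx": 0,"dy": 0,"dz": 0.025,"ax": 0,"ay": 0,"az": 0,"hand": 0.045}]'

```text
t: 4.25
position: [0.5137, 0.4341, 0.1168]
orientation: [-0.334, 0.943, -0.0, -0.001]
wrist_force: [-0.0, 0.2, 0.3]
finger_gap: 0.045
```

```bash
python3 - <<'E'
from h import *
s=read_state(); f=grab_frame("wrist"); print(s["t"],s["position"],s["joints"].round(3)); save(f,"w5.png",scale=1.5)
plan(tray(.1105,-.0015,.038),218.9)
E
```

```text
4.25 [0.51368213 0.43408593 0.11681042] [0.702 0.615 0.276 1.233 0.    0.021]
t 4.3 n 3 total tool shift [-0.0022 -0.0004  0.0743] rotvec [-0.01 -0.45  0.02]
0 [-0.0007 -0.0001  0.0248] [-0.   -0.15  0.01]
1 [-0.0007 -0.0001  0.0248] [-0.   -0.15  0.01]
2 [-0.0006 -0.0001  0.0248] [-0.   -0.15  0.01]
```

View pics/w5.png

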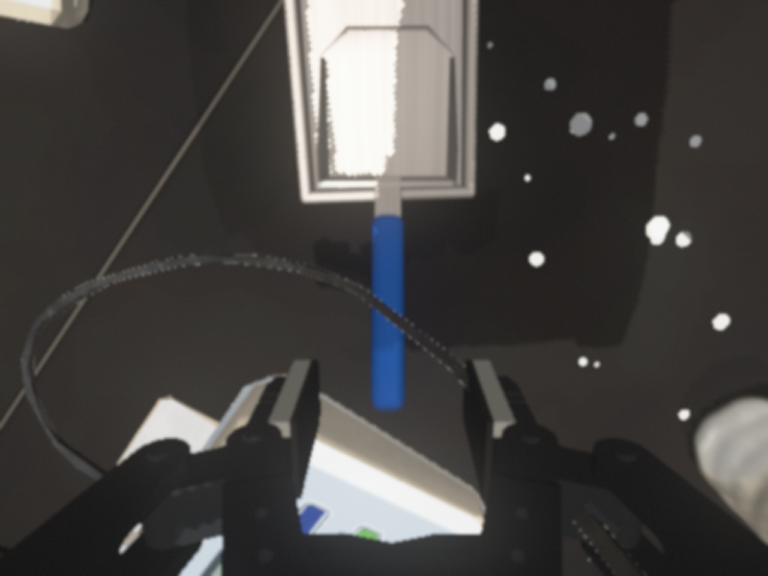

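Emit:
apply_moves --commands '[{"dx": -0.0007,"dy": 0,"dz": 0.025,"ax": 0,"ay": 0,"az": 0,"hand": 0.045},{"dx": -0.0007,"dy": 0,"dz": 0.025,"ax": 0,"ay": 0,"az": 0,"hand": 0.045},{"dx": -0.0007,"dy": 0,"dz": 0.024,"ax": 0,"ay": 0,"az": 0,"hand": 0.045},{"dx": 0,"dy": 0,"dz": 0,"ax": 0,"ay": 0,"az": 0,"hand": 0.045},{"dx": 0,"dy": 0,"dz": 0,"ax": 0,"ay": 0,"az": 0,"hand": 0.045}]'

```text
t: 4.72
position: [0.5142, 0.4341, 0.0469]
orientation: [-0.333, 0.943, -0.0, -0.001]
wrist_force: [-0.6, -0.2, 1.8]
finger_gap: 0.0452
```

```bash
python3 - <<'E'
from h import *
s=read_state(); f=grab_frame("wrist"); print(s["t"],s["position"],s["joints"].round(3),s["wrist_force"]); save(f,"w6.png",scale=1.5)
plan(tray(.1105,-.0015,.038),218.9)
print(proj(f,[tray(.1105,-.0015,.057)],s)*1.5)
E
```

```text
4.7167 [0.51422337 0.43406075 0.04694715] [0.701 0.654 0.163 1.081 0.    0.022] [-0.56156181 -0.24969208  1.76390545]
t 4.77 n 1 total tool shift [0.0029 0.0001 0.0102] rotvec [ 0.    0.06 -0.02]
0 [0.0029 0.0001 0.0102] [ 0.    0.06 -0.02]
[[389.71174442 392.66310249]]
```

View pics/w6.png

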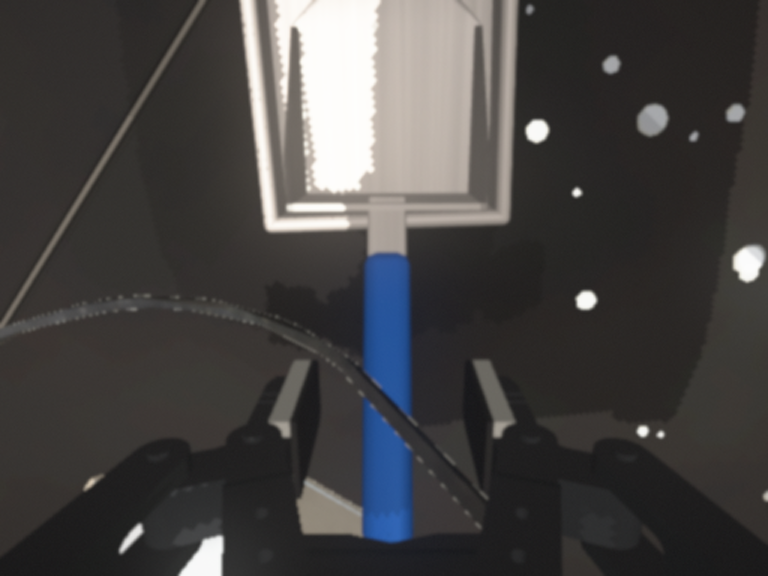

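Emit:
apply_moves --commands '[{"dx": 0.003,"dy": 0,"dz": 0.01,"ax": 0,"ay": 0,"az": 0,"hand": 0.045},{"dx": 0,"dy": 0,"dz": 0,"ax": 0,"ay": 0,"az": 0,"hand": 0.04},{"dx": 0,"dy": 0,"dz": 0,"ax": 0,"ay": 0,"az": 0,"hand": 0.03},{"dx": 0,"dy": 0,"dz": 0,"ax": 0,"ay": 0,"az": 0,"hand": 0.02},{"dx": 0,"dy": 0,"dz": 0,"ax": 0,"ay": 0,"az": 0,"hand": 0.005}]' --newtons 60

```text
t: 5.18
position: [0.5135, 0.4327, 0.0377]
orientation: [-0.333, 0.943, 0.0, 0.001]
wrist_force: [-0.1, 2.0, 5.7]
finger_gap: 0.0129
```

Emit:
apply_moves --commands '[{"dx": 0,"dy": 0,"dz": 0,"ax": 0,"ay": 0,"az": 0,"hand": 0},{"dx": 0,"dy": 0,"dz": 0,"ax": 0,"ay": 0,"az": 0,"hand": 0},{"dx": 0,"dy": 0,"dz": 0,"ax": 0,"ay": 0,"az": 0,"hand": 0},{"dx": 0,"dy": 0,"dz": 0,"ax": 0,"ay": 0,"az": 0,"hand": 0},{"dx": 0,"dy": 0,"dz": 0,"ax": 0,"ay": 0,"az": 0,"hand": 0}]' --newtons 90

```text
t: 5.6
position: [0.5136, 0.4328, 0.0376]
orientation: [-0.333, 0.943, 0.0, 0.001]
wrist_force: [0.6, 0.6, 7.4]
finger_gap: 0.0128
```

```bash
python3 - <<'E'
from h import *
s=read_state(); f=grab_frame("wrist"); print(s["t"],s["position"],s["joints"].round(3),s["wrist_force"],s["finger_gap"]); save(f,"w7.png",scale=1.5)
p=(s["position"][:2]-TR); c,q=np.cos(TA),np.sin(TA); print("tcp in tray",c*p[0]+q*p[1],-q*p[0]+c*p[1])
E
```

```text
5.6 [0.51359309 0.43280922 0.03758169] [0.7   0.655 0.14  1.053 0.    0.022] [0.57075462 0.63122668 7.37122054] 0.01281466372774482
tcp in tray 0.11101568359275779 -0.0020331587423845915
```

View pics/w7.png

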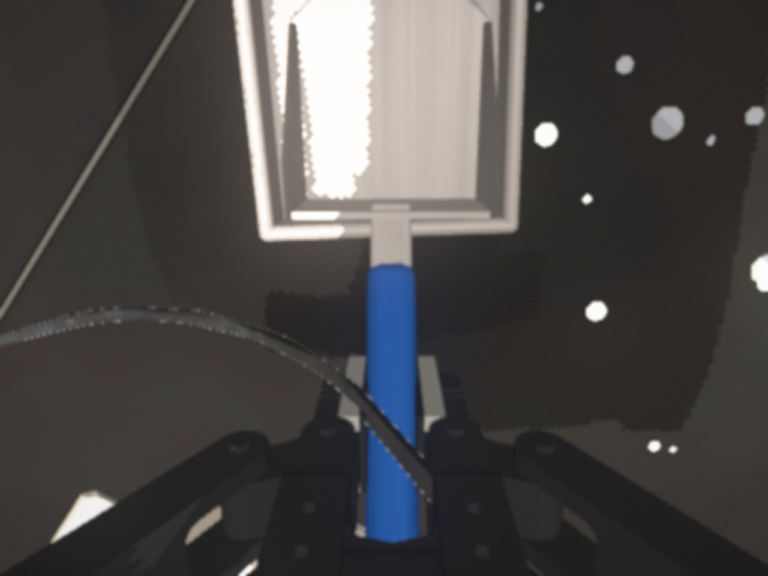

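Emit:
apply_moves --commands '[{"dx": 0.002,"dy": 0.0005,"dz": 0,"ax": 0,"ay": -0.2,"az": -0.5,"hand": 0},{"dx": 0.004,"dy": 0.0005,"dz": 0,"ax": 0,"ay": -0.2,"az": -0.5,"hand": 0},{"dx": 0.005,"dy": 0.0005,"dz": 0,"ax": 0,"ay": -0.1,"az": -0.5,"hand": 0},{"dx": 0.005,"dy": 0.0005,"dz": 0,"ax": 0,"ay": 0,"az": -0.5,"hand": 0},{"dx": 0.005,"dy": 0,"dz": 0,"ax": 0,"ay": 0,"az": 0,"hand": 0}]' --newtons 90

```text
t: 6.07
position: [0.4968, 0.4214, 0.038]
orientation: [-0.349, 0.937, 0.002, 0.006]
wrist_force: [4.6, 3.1, 9.3]
finger_gap: 0.0125
```

```bash
cat >> h.py <<'E'
def where():
    s=read_state(); p=(s["position"][:2]-TR); c,q=np.cos(TA),np.sin(TA); M=R.from_quat(s["orientation"]).as_matrix()
    print("t",s["t"],"pos",s["position"].round(4),"tray xy",round(c*p[0]+q*p[1],4),round(-q*p[0]+c*p[1],4),"F",s["wrist_force"].round(1),"gap",round(s["finger_gap"],4),"j",s["joints"].round(3))
    print("toolx yaw",np.degrees(np.arctan2(M[1,0],M[0,0])).round(2),"toolx elev",np.degrees(np.arcsin(M[2,0])).round(2),"tooly elev",np.degrees(np.arcsin(M[2,1])).round(2)); return s
E
python3 - <<'E'
from h import *
s=where(); f=grab_frame("wrist"); save(f,"w8.png",scale=1.5)
E
```

```text
t 6.0667 pos [0.4968 0.4214 0.038 ] tray xy 0.0908 0.0004 F [4.6 3.1 9.3] gap 0.0125 j [ 0.704  0.605  0.052  1.005 -0.    -0.01 ]
toolx yaw -139.11 toolx elev -0.73 tooly elev -0.02
```

View pics/w8.png

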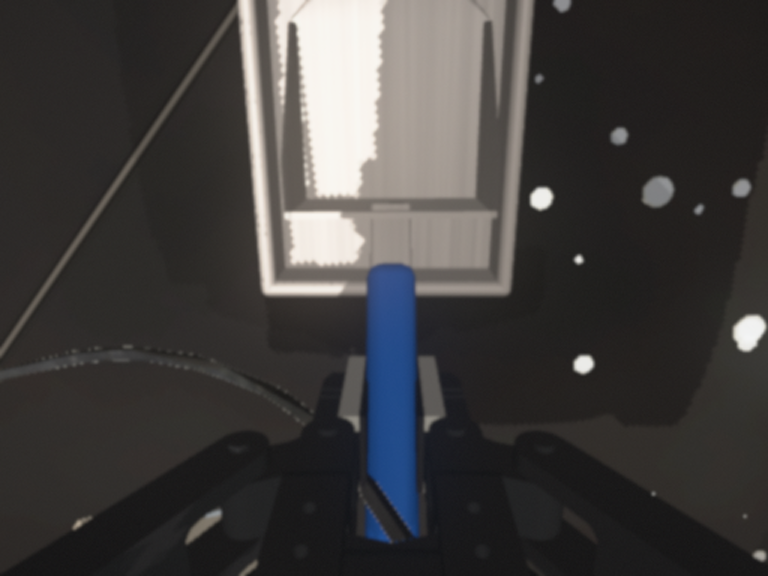

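Emit:
apply_moves --commands '[{"dx": 0.006,"dy": 0,"dz": 0,"ax": 0,"ay": 0,"az": 0,"hand": 0},{"dx": 0.006,"dy": 0,"dz": 0,"ax": 0,"ay": 0,"az": 0,"hand": 0},{"dx": 0.006,"dy": 0,"dz": 0,"ax": 0,"ay": 0,"az": 0,"hand": 0},{"dx": 0.006,"dy": 0,"dz": 0,"ax": 0,"ay": 0,"az": 0,"hand": 0},{"dx": 0.004,"dy": 0,"dz": 0,"ax": 0,"ay": 0,"az": 0,"hand": 0}]' --newtons 90

```text
t: 6.53
position: [0.4758, 0.4031, 0.038]
orientation: [-0.349, 0.937, 0.002, 0.006]
wrist_force: [5.0, 3.7, 10.4]
finger_gap: 0.0121
```

```bash
python3 - <<'E'
from h import *
s=where(); f=grab_frame("wrist"); save(f,"w9.png",scale=1.5)
f=grab_frame("scene"); save(f,"s9.png",(120,145,200,225),8)
E
```

```text
t 6.5333 pos [0.4758 0.4031 0.038 ] tray xy 0.063 0.0003 F [ 5.   3.7 10.4] gap 0.0121 j [ 0.703  0.551 -0.041  0.965 -0.    -0.01 ]
toolx yaw -139.14 toolx elev -0.77 tooly elev -0.02
```

View pics/w9.png

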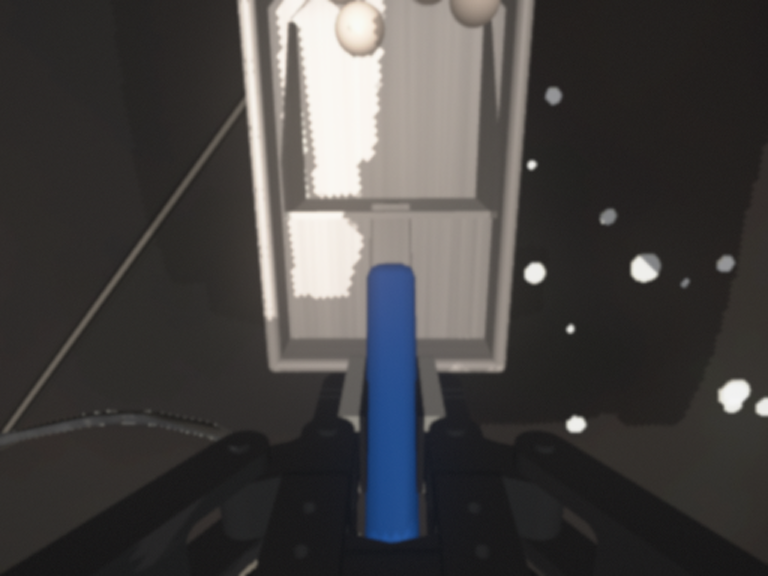

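View pics/s9.png

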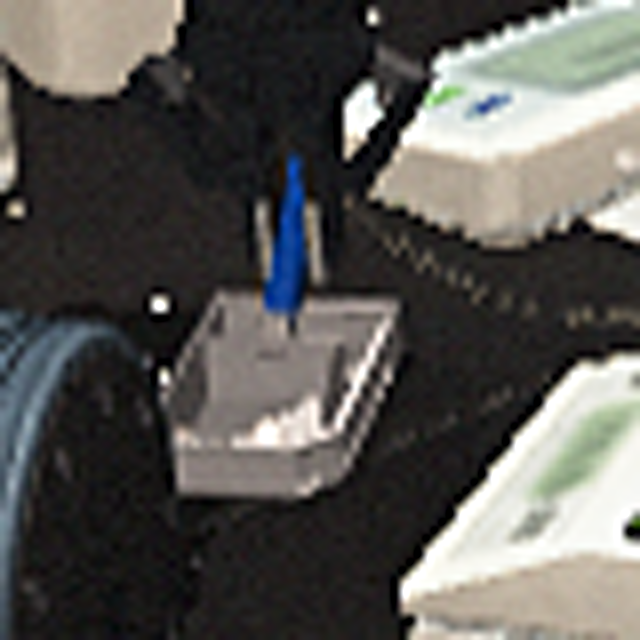

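Emit:
apply_moves --commands '[{"dx": 0.002,"dy": 0,"dz": 0,"ax": 0,"ay": 0,"az": 0,"hand": 0},{"dx": 0.002,"dy": 0,"dz": 0,"ax": 0,"ay": 0,"az": 0,"hand": 0},{"dx": 0.002,"dy": 0,"dz": 0,"ax": 0,"ay": 0,"az": 0,"hand": 0},{"dx": 0.001,"dy": 0,"dz": 0,"ax": 0,"ay": 0,"az": 0,"hand": 0},{"dx": 0,"dy": 0,"dz": 0,"ax": 0,"ay": 0,"az": 0,"hand": 0}]' --newtons 90

```text
t: 7.05
position: [0.4719, 0.3997, 0.0385]
orientation: [-0.349, 0.937, 0.003, 0.008]
wrist_force: [9.9, 8.5, 9.7]
finger_gap: 0.0127
```

```bash
python3 - <<'E'
from h import *
s=where(); f=grab_frame("wrist"); save(f,"w10.png",(150,0,370,150),3.5)
E
```

```text
t 7.05 pos [0.4719 0.3997 0.0385] tray xy 0.0578 0.0003 F [9.9 8.5 9.7] gap 0.0127 j [ 0.703  0.538 -0.062  0.955 -0.    -0.01 ]
toolx yaw -139.14 toolx elev -0.94 tooly elev -0.02
```

View pics/w10.png

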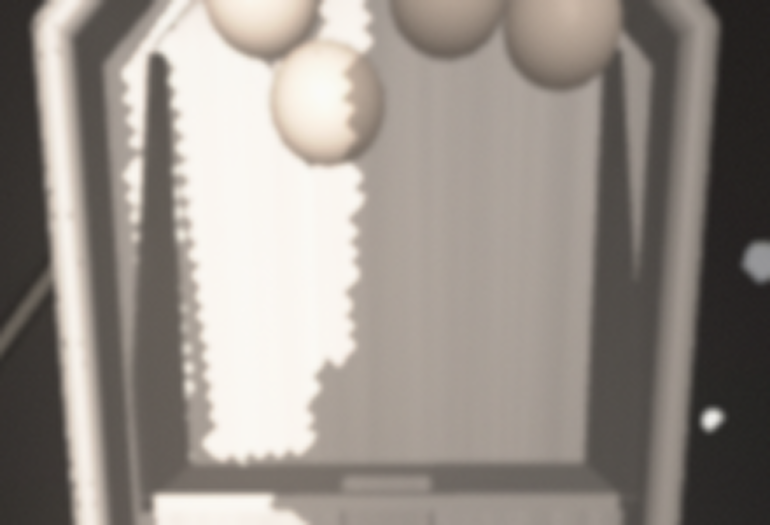

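Emit:
apply_moves --commands '[{"dx": -0.001,"dy": 0,"dz": 0,"ax": 0,"ay": 2,"az": 0,"hand": 0},{"dx": -0.0015,"dy": 0,"dz": 0,"ax": 0,"ay": 3,"az": 0,"hand": 0},{"dx": -0.0015,"dy": 0,"dz": 0,"ax": 0,"ay": 3,"az": 0,"hand": 0},{"dx": -0.0015,"dy": 0,"dz": 0,"ax": 0,"ay": 3,"az": 0,"hand": 0},{"dx": -0.0015,"dy": 0,"dz": 0,"ax": 0,"ay": 3,"az": 0,"hand": 0}]' --newtons 90

```text
t: 7.52
position: [0.4748, 0.4023, 0.036]
orientation: [-0.347, 0.931, -0.041, -0.111]
wrist_force: [0.1, -0.5, -2.1]
finger_gap: 0.0126
```

```bash
python3 - <<'E'
from h import *
s=where(); f=grab_frame("wrist"); save(f,"w11.png",scale=1.5)
E
```

```text
t 7.5167 pos [0.4748 0.4023 0.036 ] tray xy 0.0617 0.0003 F [ 0.1 -0.5 -2.1] gap 0.0126 j [ 0.704  0.79   0.35   1.368 -0.002 -0.009]
toolx yaw -139.15 toolx elev 13.55 tooly elev -0.01
```

View pics/w11.png

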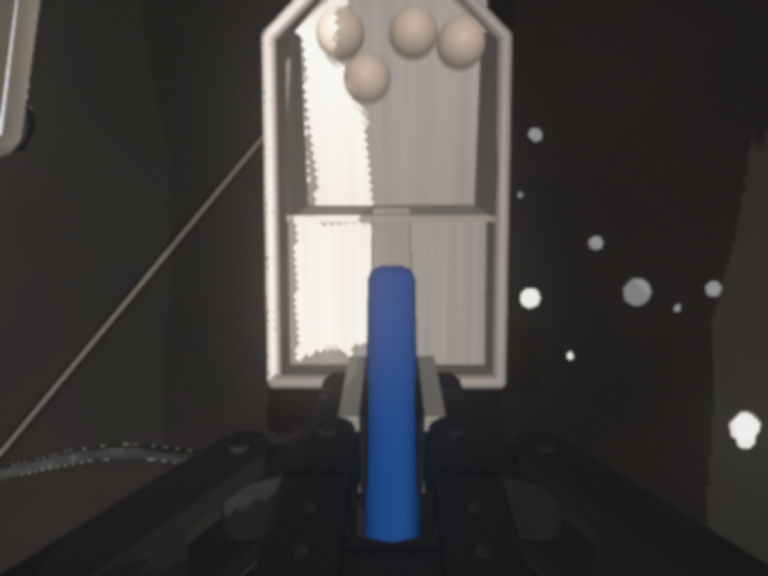

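Emit:
apply_moves --commands '[{"dx": 0,"dy": 0,"dz": -0.003,"ax": 0,"ay": 0,"az": 0,"hand": 0},{"dx": 0,"dy": 0,"dz": -0.003,"ax": 0,"ay": 0,"az": 0,"hand": 0},{"dx": 0,"dy": 0,"dz": -0.003,"ax": 0,"ay": 0,"az": 0,"hand": 0},{"dx": 0,"dy": 0,"dz": -0.003,"ax": 0,"ay": 0,"az": 0,"hand": 0},{"dx": 0,"dy": 0,"dz": -0.003,"ax": 0,"ay": 0,"az": 0,"hand": 0}]' --newtons 90

```text
t: 7.98
position: [0.477, 0.4042, 0.0511]
orientation: [-0.347, 0.931, -0.041, -0.109]
wrist_force: [0.0, 0.2, -1.2]
finger_gap: 0.0126
```

```bash
python3 - <<'E'
from h import *
s=where(); f=grab_frame("wrist"); save(f,"w12.png",scale=1.5)
E
```

```text
t 7.9833 pos [0.477  0.4042 0.0511] tray xy 0.0646 0.0003 F [ 0.   0.2 -1.2] gap 0.0126 j [ 0.704  0.784  0.38   1.401 -0.002 -0.009]
toolx yaw -139.15 toolx elev 13.41 tooly elev -0.01
```

View pics/w12.png

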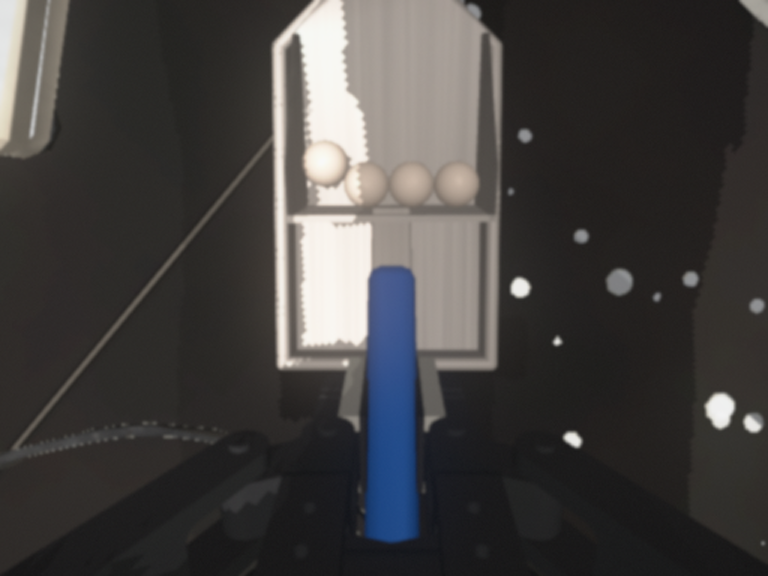

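Emit:
apply_moves --commands '[{"dx": 0.0019,"dy": 0,"dz": -0.0078,"ax": 0,"ay": 0,"az": 0,"hand": 0},{"dx": 0.0037,"dy": 0,"dz": -0.0156,"ax": 0,"ay": 0,"az": 0,"hand": 0},{"dx": 0.0056,"dy": 0,"dz": -0.0234,"ax": 0,"ay": 0,"az": 0,"hand": 0},{"dx": 0.007,"dy": 0,"dz": -0.0292,"ax": 0,"ay": 0,"az": 0,"hand": 0},{"dx": 0.007,"dy": 0,"dz": -0.0292,"ax": 0,"ay": 0,"az": 0,"hand": 0}]' --newtons 90

```text
t: 8.45
position: [0.4765, 0.4039, 0.1597]
orientation: [-0.347, 0.931, -0.041, -0.11]
wrist_force: [0.3, 1.1, -1.0]
finger_gap: 0.0127
```

Emit:
apply_moves --commands '[{"dx": 0.007,"dy": 0,"dz": -0.0292,"ax": 0,"ay": 0,"az": 0,"hand": 0},{"dx": 0.007,"dy": 0,"dz": -0.0292,"ax": 0,"ay": 0,"az": 0,"hand": 0},{"dx": 0.0056,"dy": 0,"dz": -0.0234,"ax": 0,"ay": 0,"az": 0,"hand": 0},{"dx": 0.0037,"dy": 0,"dz": -0.0156,"ax": 0,"ay": 0,"az": 0,"hand": 0},{"dx": 0.0019,"dy": 0,"dz": -0.0078,"ax": 0,"ay": 0,"az": 0,"hand": 0}]' --newtons 90

```text
t: 8.87
position: [0.4771, 0.4043, 0.2693]
orientation: [-0.347, 0.931, -0.041, -0.108]
wrist_force: [-0.1, 1.3, -2.1]
finger_gap: 0.0126
```

```bash
cat >> h.py <<'E'
def ori(yaw,e):
    a,b=np.radians(yaw),np.radians(e); x=np.array([np.cos(a)*np.cos(b),np.sin(a)*np.cos(b),np.sin(b)])
    y=np.array([np.sin(a),-np.cos(a),0.]);  z=np.cross(x,y); return R.from_matrix(np.c_[x,y,z])
def path(pts,oris,w):
    """rows from measured pose; w = profile weights; straight line + world-z interpolated yaw"""
    s=read_state(); R0=R.from_quat(s["orientation"]); d=np.array(pts)-s["position"]; rv=(oris*R0.inv()).as_rotvec()
    w=np.array(w,float); w/=w.sum(); c=0
    print("t",s["t"],"dist",np.linalg.norm(d).round(3),"rot deg world",np.degrees(rv).round(1))
    for i,k in enumerate(w):
        Ri=R.from_rotvec(rv*c)*R0; c+=k; Rn=R.from_rotvec(rv*c)*R0
        print(i+1,"d",Ri.inv().apply(d*k).round(4),"a",(Ri.inv()*Rn).as_rotvec(degrees=True).round(2))
E
python3 - <<'E'
from h import *
s=where(); f=grab_frame("wrist"); save(f,"w13.png",scale=1)
path([.465,-.13,.27],ori(270,13.5),[1,2,3,4,4,4,4,4,4,4,4,4,4,4,4,4,4,4,3,2,1][:25])
E
```

```text
t 8.8667 pos [0.4771 0.4043 0.2693] tray xy 0.0648 0.0004 F [-0.1  1.3 -2.1] gap 0.0126 j [ 0.704  0.823  1.011  1.991 -0.002 -0.009]
toolx yaw -139.14 toolx elev 13.3 tooly elev -0.01
t 8.9167 dist 0.535 rot deg world [-0.2  0.1 49.1]
1 d [ 0.0049 -0.0055  0.0011] a [ 0.16  0.   -0.66]
2 d [ 0.0098 -0.0109  0.0023] a [ 0.32  0.01 -1.33]
3 d [ 0.0151 -0.016   0.0036] a [ 0.47  0.01 -1.99]
4 d [ 0.0209 -0.0205  0.0049] a [ 0.63  0.01 -2.66]
5 d [ 0.0218 -0.0195  0.0051] a [ 0.63  0.01 -2.66]
6 d [ 0.0227 -0.0184  0.0054] a [ 0.63  0.01 -2.66]
7 d [ 0.0235 -0.0173  0.0056] a [ 0.63  0.01 -2.66]
8 d [ 0.0243 -0.0161  0.0057] a [ 0.63  0.01 -2.66]
9 d [ 0.025  -0.0149  0.0059] a [ 0.63  0.01 -2.66]
10 d [ 0.0257 -0.0137  0.0061] a [ 0.63  0.01 -2.66]
11 d [ 0.0263 -0.0124  0.0062] a [ 0.63  0.01 -2.66]
12 d [ 0.0268 -0.0111  0.0064] a [ 0.63  0.01 -2.66]
13 d [ 0.0273 -0.0098  0.0065] a [ 0.63  0.01 -2.66]
14 d [ 0.0277 -0.0084  0.0066] a [ 0.63  0.01 -2.66]
15 d [ 0.0281 -0.007   0.0067] a [ 0.63  0.01 -2.66]
16 d [ 0.0284 -0.0057  0.0068] a [ 0.63  0.01 -2.66]
17 d [ 0.0286 -0.0043  0.0068] a [ 0.63  0.01 -2.66]
18 d [ 0.0287 -0.0029  0.0069] a [ 0.63  0.01 -2.66]
19 d [ 0.0216 -0.0011  0.0052] a [ 0.47  0.01 -1.99]
20 d [ 0.0144 -0.0002  0.0035] a [ 0.32  0.01 -1.33]
21 d [0.0072 0.0001 0.0017] a [ 0.16  0.   -0.66]
```

View pics/w13.png

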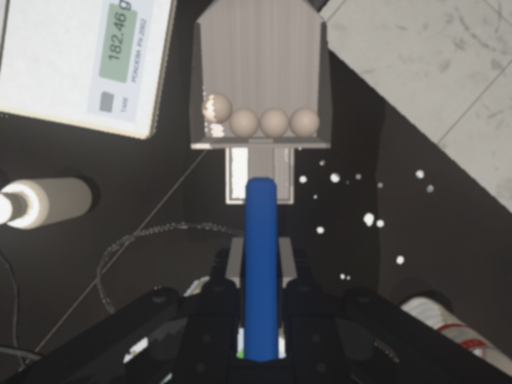

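Emit:
apply_moves --commands '[{"dx": 0.0049,"dy": -0.0055,"dz": 0.0011,"ax": 0.16,"ay": 0,"az": -0.66,"hand": 0},{"dx": 0.0098,"dy": -0.0109,"dz": 0.0023,"ax": 0.32,"ay": 0,"az": -1.33,"hand": 0},{"dx": 0.0151,"dy": -0.016,"dz": 0.0036,"ax": 0.47,"ay": 0,"az": -1.99,"hand": 0},{"dx": 0.0209,"dy": -0.0205,"dz": 0.0049,"ax": 0.63,"ay": 0,"az": -2.66,"hand": 0},{"dx": 0.0218,"dy": -0.0195,"dz": 0.0051,"ax": 0.63,"ay": 0,"az": -2.66,"hand": 0}]' --newtons 90

```text
t: 9.33
position: [0.474, 0.2992, 0.266]
orientation: [-0.424, 0.898, -0.05, -0.107]
wrist_force: [0.1, 0.9, -1.6]
finger_gap: 0.0128
```

Emit:
apply_moves --commands '[{"dx": 0.0227,"dy": -0.0184,"dz": 0.0054,"ax": 0.63,"ay": 0,"az": -2.66,"hand": 0},{"dx": 0.0235,"dy": -0.0173,"dz": 0.0056,"ax": 0.63,"ay": 0,"az": -2.66,"hand": 0},{"dx": 0.0243,"dy": -0.0161,"dz": 0.0057,"ax": 0.63,"ay": 0,"az": -2.66,"hand": 0},{"dx": 0.025,"dy": -0.0149,"dz": 0.0059,"ax": 0.63,"ay": 0,"az": -2.66,"hand": 0},{"dx": 0.0257,"dy": -0.0137,"dz": 0.0061,"ax": 0.63,"ay": 0,"az": -2.66,"hand": 0}]' --newtons 90

```text
t: 9.75
position: [0.4706, 0.1502, 0.2668]
orientation: [-0.528, 0.841, -0.062, -0.1]
wrist_force: [0.2, 0.3, -1.8]
finger_gap: 0.0128
```

Emit:
apply_moves --commands '[{"dx": 0.0263,"dy": -0.0124,"dz": 0.0062,"ax": 0.63,"ay": 0,"az": -2.66,"hand": 0},{"dx": 0.0268,"dy": -0.0111,"dz": 0.0064,"ax": 0.63,"ay": 0,"az": -2.66,"hand": 0},{"dx": 0.0273,"dy": -0.0098,"dz": 0.0065,"ax": 0.63,"ay": 0,"az": -2.66,"hand": 0},{"dx": 0.0277,"dy": -0.0084,"dz": 0.0066,"ax": 0.63,"ay": 0,"az": -2.66,"hand": 0},{"dx": 0.0281,"dy": -0.007,"dz": 0.0067,"ax": 0.63,"ay": 0,"az": -2.66,"hand": 0}]' --newtons 90

```text
t: 10.17
position: [0.4672, 0.0019, 0.267]
orientation: [-0.624, 0.772, -0.073, -0.092]
wrist_force: [0.4, -0.1, -1.7]
finger_gap: 0.0124
```

Emit:
apply_moves --commands '[{"dx": 0.025,"dy": -0.005,"dz": 0.006,"ax": 0.63,"ay": 0,"az": -2.66,"hand": 0},{"dx": 0.02,"dy": -0.004,"dz": 0.0045,"ax": 0.63,"ay": 0,"az": -2.66,"hand": 0},{"dx": 0.014,"dy": -0.0023,"dz": 0.0035,"ax": 0.63,"ay": 0,"az": -2.66,"hand": 0},{"dx": 0.008,"dy": -0.0011,"dz": 0.002,"ax": 0.47,"ay": 0,"az": -1.99,"hand": 0},{"dx": 0.004,"dy": 0,"dz": 0.001,"ax": 0.32,"ay": 0,"az": -1.33,"hand": 0}]' --newtons 90

```text
t: 10.58
position: [0.4683, -0.072, 0.267]
orientation: [-0.699, 0.706, -0.082, -0.084]
wrist_force: [-0.1, -0.0, -1.5]
finger_gap: 0.0125
```

```bash
python3 - <<'E'
from h import *
s=where(); f=grab_frame("wrist"); save(f,"w14.png",scale=1.5)
E
```

```text
t 10.5833 pos [ 0.4683 -0.072   0.267 ] tray xy -0.254 -0.3536 F [-0.1 -0.  -1.5] gap 0.0125 j [ 0.003  0.148 -0.045  1.382 -0.235 -1.557]
toolx yaw -90.57 toolx elev 13.45 tooly elev 0.11
```

View pics/w14.png

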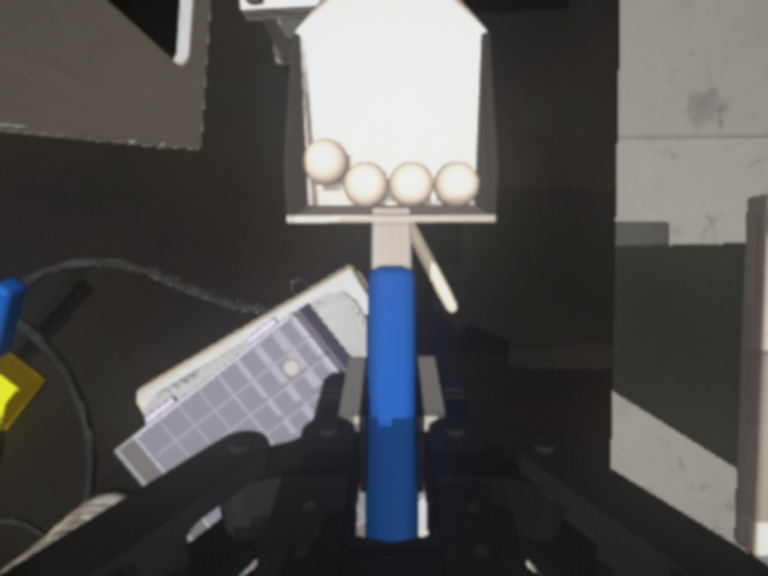

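```bash
cat >> h.py <<'E'
L=np.array([.120,0,.034])
def lip(): 
    s=read_state(); print("lip",(s["position"]+R.from_quat(s["orientation"]).apply(L)).round(4))
def piv(t):
    r=R.from_rotvec([0,t,0],degrees=True); return L-r.apply(L)
E
python3 - <<'E'
from h import *
where(); lip()
Rt=ori(270,13.5); p=np.array([.483,-.312,.182])-Rt.apply(L); print(p)
path(p,Rt,[1,2,3,4,4,4,4,3,2,1])
print(piv(-3).round(5),piv(-2.5).round(5),piv(-2).round(5))
E
```

```text
t 10.6333 pos [ 0.4682 -0.072   0.2671] tray xy -0.2541 -0.3536 F [ 0.8 -0.2 -2.2] gap 0.0123 j [ 0.003  0.148 -0.045  1.382 -0.235 -1.558]
toolx yaw -90.5 toolx elev 13.46 tooly elev 0.1
lip [ 0.4671 -0.1966  0.262 ]
[ 0.483      -0.18737847  0.18704713]
t 10.6333 dist 0.141 rot deg world [-0.  -0.1  0.5]
1 d [ 0.0033 -0.0006  0.0037] a [ 0.01  0.   -0.02]
2 d [ 0.0067 -0.0011  0.0075] a [ 0.02  0.   -0.03]
3 d [ 0.01   -0.0017  0.0112] a [ 0.02  0.   -0.05]
4 d [ 0.0133 -0.0022  0.015 ] a [ 0.03  0.01 -0.07]
5 d [ 0.0134 -0.0022  0.015 ] a [ 0.03  0.01 -0.07]
6 d [ 0.0134 -0.0022  0.015 ] a [ 0.03  0.01 -0.07]
7 d [ 0.0134 -0.0022  0.015 ] a [ 0.03  0.01 -0.07]
8 d [ 0.01   -0.0016  0.0112] a [ 0.02  0.   -0.05]
9 d [ 0.0067 -0.0011  0.0075] a [ 0.02  0.   -0.03]
10 d [ 0.0033 -0.0005  0.0037] a [ 0.01  0.   -0.02]
[ 0.00194  0.      -0.00623] [ 0.0016  0.     -0.0052] [ 0.00126  0.      -0.00417]
```

Emit:
apply_moves --commands '[{"dx": 0.0033,"dy": -0.0006,"dz": 0.0037,"ax": 0,"ay": 0,"az": -0.1,"hand": 0},{"dx": 0.0067,"dy": -0.0011,"dz": 0.0075,"ax": 0,"ay": 0,"az": -0.1,"hand": 0},{"dx": 0.01,"dy": -0.0017,"dz": 0.0112,"ax": 0,"ay": 0,"az": -0.1,"hand": 0},{"dx": 0.0133,"dy": -0.0022,"dz": 0.015,"ax": 0,"ay": 0,"az": -0.1,"hand": 0},{"dx": 0.0134,"dy": -0.0022,"dz": 0.015,"ax": 0,"ay": 0,"az": -0.1,"hand": 0}]' --newtons 90

```text
t: 11.05
position: [0.4763, -0.129, 0.226]
orientation: [-0.702, 0.703, -0.081, -0.084]
wrist_force: [-0.1, 0.5, -1.3]
finger_gap: 0.0128
```

Emit:
apply_moves --commands '[{"dx": 0.0134,"dy": -0.0022,"dz": 0.015,"ax": 0,"ay": 0,"az": 0,"hand": 0},{"dx": 0.0134,"dy": -0.0022,"dz": 0.015,"ax": 0,"ay": 0,"az": 0,"hand": 0},{"dx": 0.01,"dy": -0.0016,"dz": 0.0112,"ax": 0,"ay": 0,"az": 0,"hand": 0},{"dx": 0.0067,"dy": -0.0011,"dz": 0.0075,"ax": 0,"ay": 0,"az": 0,"hand": 0},{"dx": 0.0033,"dy": -0.0005,"dz": 0.0037,"ax": 0,"ay": 0,"az": 0,"hand": 0}]' --newtons 90

```text
t: 11.47
position: [0.4831, -0.187, 0.1856]
orientation: [-0.701, 0.703, -0.081, -0.085]
wrist_force: [-1.1, 0.8, -0.4]
finger_gap: 0.0129
```

```bash
python3 - <<'E'
from h import *
where(); lip(); f=grab_frame("scene"); save(f,"s15.png",(260,170,400,310),5); g=grab_frame("side"); save(g,"d15.png",(200,200,330,340),5)
print("rim proj",proj(f,[[.483,-.337,.149]]),proj(g,[[.483,-.337,.149]]))
E
```

```text
t 11.4667 pos [ 0.4831 -0.187   0.1856] tray xy -0.3182 -0.4502 F [-1.1  0.8 -0.4] gap 0.0129 j [-0.23   0.212 -0.174  1.137 -0.23  -1.804]
toolx yaw -90.13 toolx elev 13.43 tooly elev 0.32
lip [ 0.4826 -0.3116  0.1804]
rim proj [[340.08637898 230.75889711]] [[279.09213458 253.83381354]]
```

View pics/s15.png

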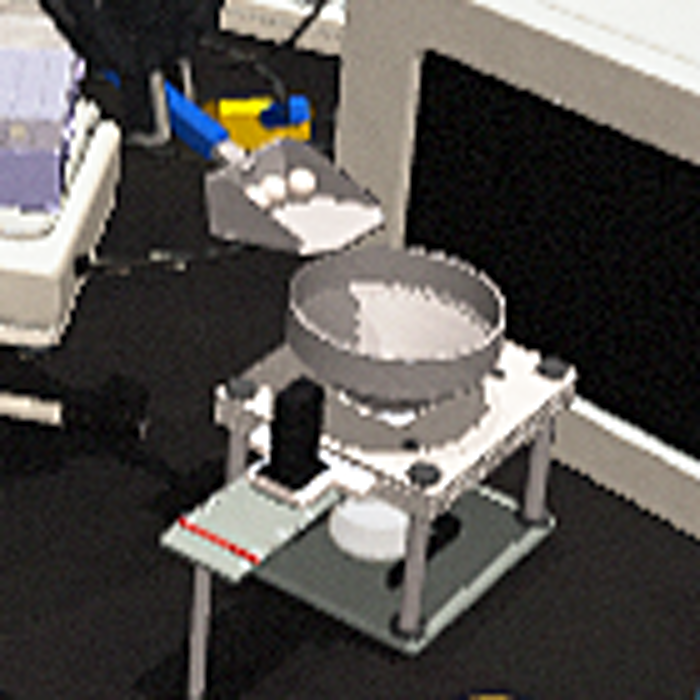

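View pics/d15.png

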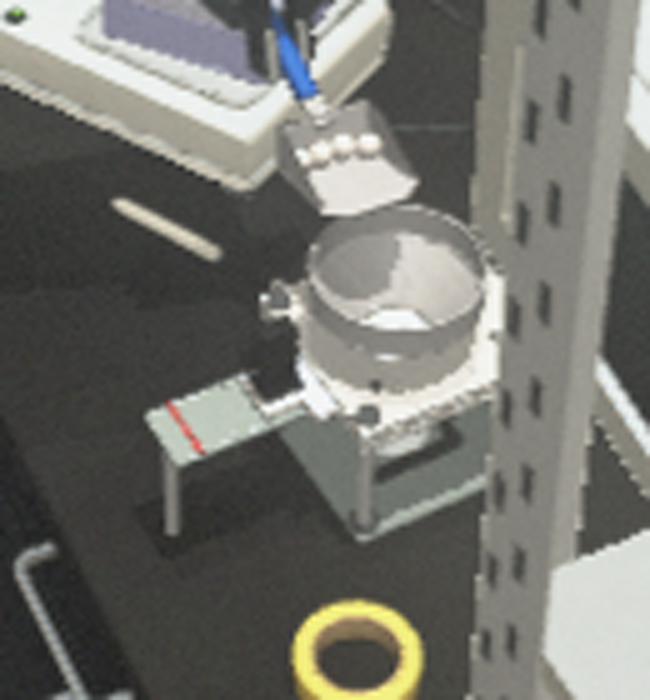

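```bash
python3 - <<'E'
from h import *
f=grab_frame("scene"); g=grab_frame("side")
s=read_state(); Rr=R.from_quat(s["orientation"])
for n,P in {"lip":L,"cornL":L+[0,.019,0],"cornR":L-[0,.019,0],"outL":L+[-.012,.031,0],"outR":L+[-.012,-.031,0]}.items():
    W=s["position"]+Rr.apply(P); print(n,W.round(3),(proj(f,[W])-[260,170])*5,(proj(g,[W])-[200,200])*5)
th=np.linspace(0,2*np.pi,9)[:-1]; C=np.c_[.483+.052*np.cos(th),-.337+.052*np.sin(th),np.full(8,.149)]
print(((proj(f,C)-[260,170])*5).round(0).tolist()); print(((proj(g,C)-[200,200])*5).round(0).tolist())
E
```

```text
lip [ 0.483 -0.31   0.182] [[360.8301741  224.18189691]] [[375.65548069 198.13917776]]
cornL [ 0.464 -0.31   0.182] [[337.29148946 238.32031706]] [[346.47060487 207.92645513]]
cornR [ 0.502 -0.31   0.182] [[383.87359195 210.34095685]] [[404.53489223 188.45433919]]
outL [ 0.452 -0.299  0.179] [[301.81758729 243.66385922]] [[318.45915239 205.30725638]]
outR [ 0.514 -0.299  0.179] [[377.98126252 198.45696711]] [[412.63160146 173.9290076 ]]
[[461.0, 264.0], [382.0, 248.0], [313.0, 264.0], [292.0, 304.0], [336.0, 346.0], [421.0, 364.0], [493.0, 345.0], [508.0, 303.0]]
[[473.0, 242.0], [420.0, 211.0], [353.0, 214.0], [310.0, 249.0], [315.0, 298.0], [370.0, 331.0], [440.0, 328.0], [483.0, 290.0]]
```

Emit:
apply_moves --commands '[{"dx": 0.0008,"dy": 0,"dz": -0.0012,"ax": 0,"ay": -2.7,"az": 0,"hand": 0},{"dx": 0.001,"dy": 0,"dz": -0.0012,"ax": 0,"ay": -2.7,"az": 0,"hand": 0},{"dx": 0.0012,"dy": 0,"dz": -0.0012,"ax": 0,"ay": -2.7,"az": 0,"hand": 0},{"dx": 0.0014,"dy": 0,"dz": -0.0012,"ax": 0,"ay": -2.7,"az": 0,"hand": 0},{"dx": 0.0016,"dy": 0,"dz": -0.0012,"ax": 0,"ay": -2.7,"az": 0,"hand": 0}]' --newtons 90

```text
t: 12.08
position: [0.4841, -0.1906, 0.1945]
orientation: [-0.707, 0.708, 0.002, 0.0]
wrist_force: [-0.7, -0.2, -2.0]
finger_gap: 0.0129
```

```bash
python3 - <<'E'
from h import *
where(); lip(); f=grab_frame("wrist"); save(f,"w16.png",scale=1.5)
E
```

```text
t 12.0833 pos [ 0.4841 -0.1906  0.1945] tray xy -0.3198 -0.4536 F [-0.7 -0.2 -2. ] gap 0.0129 j [-0.376  0.267 -0.058  1.25   0.002 -1.945]
toolx yaw -90.09 toolx elev -0.15 tooly elev 0.15
lip [ 0.4838 -0.3105  0.1602]
```

View pics/w16.png

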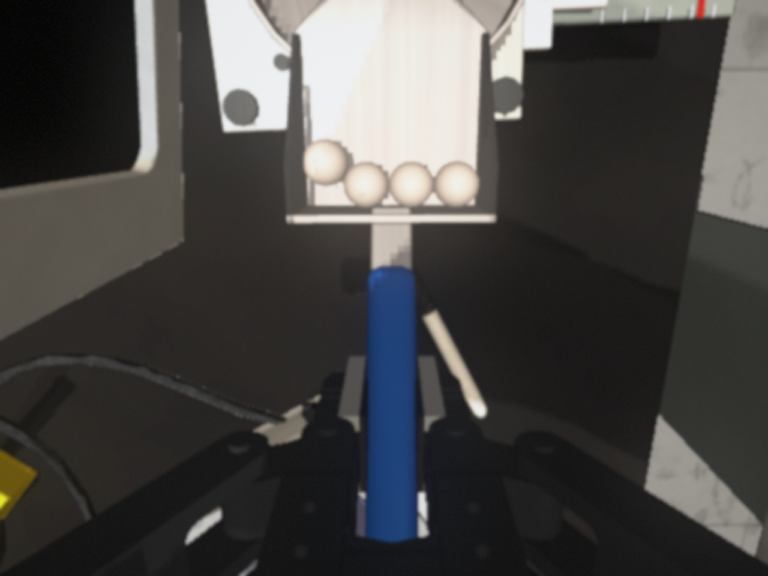

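Emit:
apply_moves --commands '[{"dx": 0.0013,"dy": 0,"dz": -0.0041,"ax": 0,"ay": -2,"az": 0,"hand": 0},{"dx": 0.0013,"dy": 0,"dz": -0.0041,"ax": 0,"ay": -2,"az": 0,"hand": 0},{"dx": 0.0013,"dy": 0,"dz": -0.0041,"ax": 0,"ay": -2,"az": 0,"hand": 0},{"dx": 0.0013,"dy": 0,"dz": -0.0041,"ax": 0,"ay": -2,"az": 0,"hand": 0},{"dx": 0.0013,"dy": 0,"dz": -0.0041,"ax": 0,"ay": -2,"az": 0,"hand": 0}]' --newtons 90

```text
t: 12.55
position: [0.484, -0.1987, 0.2143]
orientation: [-0.704, 0.705, 0.063, 0.061]
wrist_force: [-0.1, -0.4, -1.2]
finger_gap: 0.0124
```

Emit:
apply_moves --commands '[{"dx": 0.0013,"dy": 0,"dz": -0.0039,"ax": 0,"ay": -2,"az": 0,"hand": 0},{"dx": 0.0013,"dy": 0,"dz": -0.0039,"ax": 0,"ay": -2,"az": 0,"hand": 0},{"dx": 0.0013,"dy": 0,"dz": -0.0039,"ax": 0,"ay": -2,"az": 0,"hand": 0},{"dx": 0.0013,"dy": 0,"dz": -0.0039,"ax": 0,"ay": -2,"az": 0,"hand": 0},{"dx": 0.0013,"dy": 0,"dz": -0.0039,"ax": 0,"ay": -2,"az": 0,"hand": 0}]' --newtons 90

```text
t: 12.97
position: [0.4841, -0.2098, 0.2315]
orientation: [-0.696, 0.697, 0.124, 0.122]
wrist_force: [-0.4, 0.2, -1.2]
finger_gap: 0.0128
```

```bash
python3 - <<'E'
from h import *
where(); lip(); f=grab_frame("wrist"); save(f,"w17.png",scale=1.5);f=grab_frame("scene"); save(f,"s17.png",(260,170,400,310),5)
E
```

```text
t 12.9667 pos [ 0.4841 -0.2098  0.2315] tray xy -0.3324 -0.4681 F [-0.4  0.2 -1.2] gap 0.0128 j [-0.58   0.446  0.236  1.561  0.289 -2.178]
toolx yaw -90.17 toolx elev -20.05 tooly elev 0.21
lip [ 0.4836 -0.3108  0.1584]
```

View pics/w17.png

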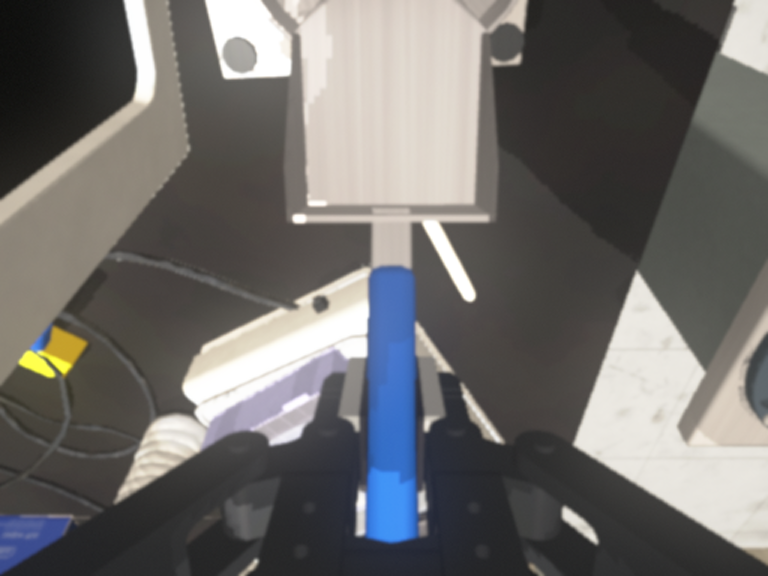

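View pics/s17.png

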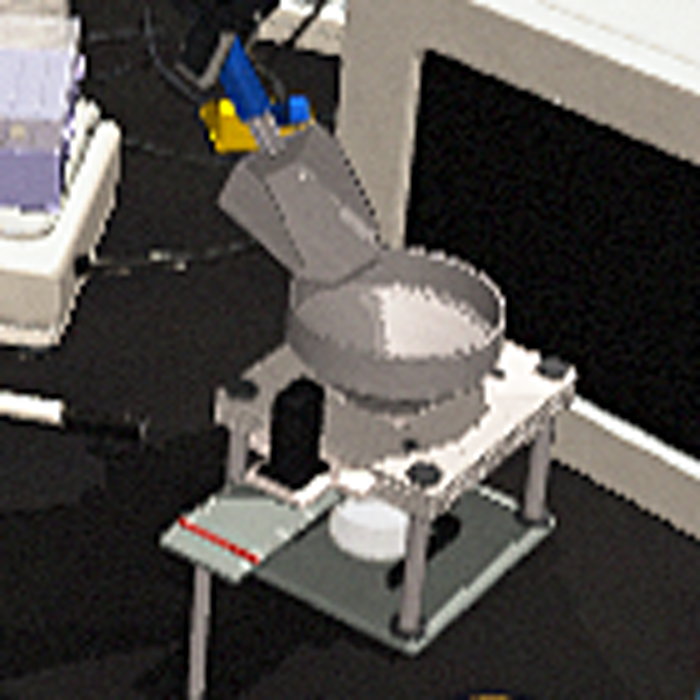

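```bash
python3 - <<'E'
from h import *
f=grab_frame("side"); save(f,"d17.png",(200,200,330,340),5)
print("balls",[(np.round(d["location"],3).tolist(),round(d["conf"],2)) for d in spot_in("ball_1",f)])
Rt=ori(270,0); 
p=np.array([.483,-.24,.205])-Rt.apply(L); print(p)
path(p,Rt,[1,2,2,2,2,2,2,2,1.5,1])
E
```

```text
balls []
[ 0.483 -0.12   0.239]
t 13.1667 dist 0.09 rot deg world [-19.9  -0.2   0.2]
1 d [-0.005   0.0001  0.0013] a [ 0.01  1.14 -0.01]
2 d [-0.01    0.0001  0.0024] a [ 0.03  2.28 -0.02]
3 d [-0.0101  0.0001  0.002 ] a [ 0.03  2.28 -0.02]
4 d [-0.0102  0.0001  0.0016] a [ 0.03  2.28 -0.02]
5 d [-0.0103  0.0001  0.0012] a [ 0.03  2.28 -0.02]
6 d [-0.0103  0.0001  0.0008] a [ 0.03  2.28 -0.02]
7 d [-0.0103  0.0001  0.0004] a [ 0.03  2.28 -0.02]
8 d [-0.0103  0.0001 -0.    ] a [ 0.03  2.28 -0.02]
9 d [-0.0077  0.0001 -0.0003] a [ 0.02  1.71 -0.01]
10 d [-0.0052  0.0001 -0.0004] a [ 0.01  1.14 -0.01]
```

View pics/d17.png

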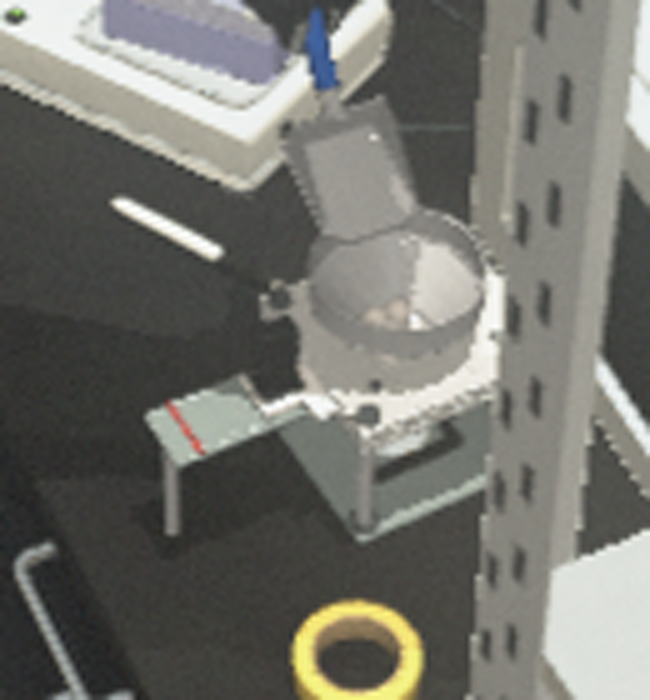

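Emit:
apply_moves --commands '[{"dx": -0.008,"dy": 0,"dz": -0.002,"ax": 0,"ay": 0,"az": 0,"hand": 0},{"dx": -0.012,"dy": 0,"dz": -0.002,"ax": 0,"ay": 1,"az": 0,"hand": 0},{"dx": -0.015,"dy": 0,"dz": 0,"ax": 0,"ay": 2.5,"az": 0,"hand": 0},{"dx": -0.015,"dy": 0,"dz": 0,"ax": 0,"ay": 3,"az": 0,"hand": 0},{"dx": -0.015,"dy": 0,"dz": 0,"ax": 0,"ay": 3,"az": 0,"hand": 0}]' --newtons 90

```text
t: 13.58
position: [0.484, -0.1485, 0.255]
orientation: [-0.703, 0.705, 0.064, 0.063]
wrist_force: [-0.1, 0.4, -1.2]
finger_gap: 0.0125
```

Emit:
apply_moves --commands '[{"dx": -0.012,"dy": 0,"dz": 0,"ax": 0,"ay": 3,"az": 0,"hand": 0},{"dx": -0.012,"dy": 0,"dz": 0,"ax": 0,"ay": 3,"az": 0,"hand": 0},{"dx": -0.012,"dy": 0,"dz": 0,"ax": 0,"ay": 2.5,"az": 0,"hand": 0},{"dx": -0.01,"dy": 0,"dz": 0,"ax": 0,"ay": 2,"az": 0,"hand": 0},{"dx": -0.006,"dy": 0,"dz": 0,"ax": 0,"ay": 0,"az": 0,"hand": 0}]' --newtons 90

```text
t: 14.0
position: [0.484, -0.0954, 0.2603]
orientation: [0.707, -0.707, -0.0, 0.001]
wrist_force: [-1.6, 0.5, -0.6]
finger_gap: 0.0126
```

```bash
python3 - <<'E'
from h import *
s=where(); lip(); w=grab_frame("wrist"); save(w,"w18.png",scale=1.5); f=grab_frame("scene"); save(f,"s18.png",scale=1.5)
print("balance front corner(s)",onz(f,[(258/1.5,335/1.5),(410/1.5,357/1.5),(258/1.5,328/1.5)],0.0).round(3))
print("edge",onz(f,[(190/1.5,335/1.5),(300/1.5,415/1.5),(430/1.5,505/1.5)],0.0).round(3))
print("marker",onz(f,[(362/1.5,370/1.5),(433/1.5,384/1.5)],0.007).round(3))
E
```

```text
t 14.0 pos [ 0.484  -0.0954  0.2603] tray xy -0.2575 -0.3816 F [-1.6  0.5 -0.6] gap 0.0126 j [-0.193  0.198  0.019  1.394 -0.002 -1.765]
toolx yaw -89.98 toolx elev 0.09 tooly elev 0.1
lip [ 0.484  -0.2155  0.2265]
balance front corner(s) [[ 0.367  0.182  0.   ]
 [ 0.522 -0.093  0.   ]
 [ 0.385  0.204  0.   ]]
edge [[ 0.271  0.28   0.   ]
 [ 0.255 -0.08   0.   ]
 [ 0.249 -0.375  0.   ]]
marker [[ 0.419 -0.066  0.007]
 [ 0.477 -0.189  0.007]]
```

View pics/w18.png

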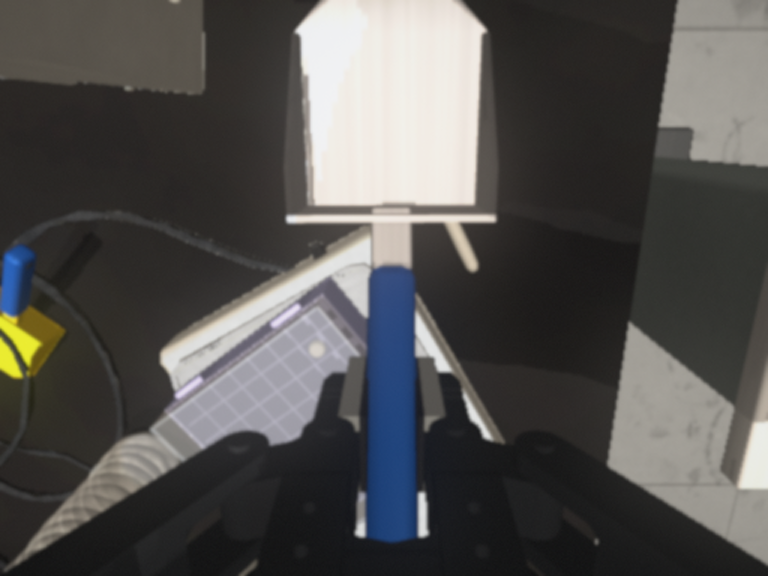

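View pics/s18.png

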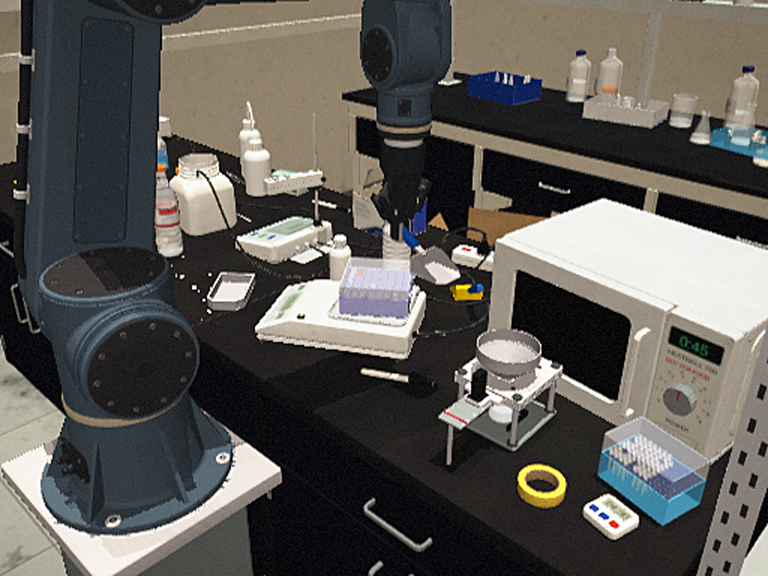

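```bash
python3 - <<'E'
from h import *
path([.345,-.005,.11],ori(270,0),[1,2,3,3,3,3,3,2,1.5,1])
E
```

```text
t 14.1 dist 0.224 rot deg world [-0.1 -0.2  0. ]
1 d [-0.004   0.0062  0.0067] a [ 0.01  0.   -0.  ]
2 d [-0.0081  0.0123  0.0134] a [ 0.01  0.01 -0.  ]
3 d [-0.0122  0.0185  0.02  ] a [ 0.02  0.01 -0.  ]
4 d [-0.0122  0.0185  0.02  ] a [ 0.02  0.01 -0.  ]
5 d [-0.0122  0.0185  0.02  ] a [ 0.02  0.01 -0.  ]
6 d [-0.0122  0.0185  0.02  ] a [ 0.02  0.01 -0.  ]
7 d [-0.0122  0.0185  0.02  ] a [ 0.02  0.01 -0.  ]
8 d [-0.0081  0.0124  0.0133] a [ 0.01  0.01 -0.  ]
9 d [-0.0061  0.0093  0.01  ] a [ 0.01  0.01 -0.  ]
10 d [-0.0041  0.0062  0.0067] a [ 0.01  0.   -0.  ]
```

Emit:
apply_moves --commands '[{"dx": -0.004,"dy": 0.0062,"dz": 0.0067,"ax": 0,"ay": 0,"az": 0,"hand": 0},{"dx": -0.0081,"dy": 0.0123,"dz": 0.0134,"ax": 0,"ay": 0,"az": 0,"hand": 0},{"dx": -0.0122,"dy": 0.0185,"dz": 0.02,"ax": 0,"ay": 0,"az": 0,"hand": 0},{"dx": -0.0122,"dy": 0.0185,"dz": 0.02,"ax": 0,"ay": 0,"az": 0,"hand": 0},{"dx": -0.0122,"dy": 0.0185,"dz": 0.02,"ax": 0,"ay": 0,"az": 0,"hand": 0}]' --newtons 90

```text
t: 14.52
position: [0.409, -0.0491, 0.1785]
orientation: [-0.706, 0.708, 0.002, -0.001]
wrist_force: [0.7, 0.9, -1.0]
finger_gap: 0.0126
```

Emit:
apply_moves --commands '[{"dx": -0.0122,"dy": 0.0185,"dz": 0.02,"ax": 0,"ay": 0,"az": 0,"hand": 0},{"dx": -0.0122,"dy": 0.0185,"dz": 0.02,"ax": 0,"ay": 0,"az": 0,"hand": 0},{"dx": -0.0081,"dy": 0.0124,"dz": 0.0133,"ax": 0,"ay": 0,"az": 0,"hand": 0},{"dx": -0.0061,"dy": 0.0093,"dz": 0.01,"ax": 0,"ay": 0,"az": 0,"hand": 0},{"dx": -0.0041,"dy": 0.0062,"dz": 0.0067,"ax": 0,"ay": 0,"az": 0,"hand": 0}]' --newtons 90

```text
t: 14.93
position: [0.3433, -0.006, 0.1088]
orientation: [-0.706, 0.708, 0.002, -0.001]
wrist_force: [0.4, -0.6, -1.4]
finger_gap: 0.0127
```

```bash
python3 - <<'E'
from h import *
s=where(); lip(); w=grab_frame("wrist"); save(w,"w19.png",scale=1.5); f=grab_frame("scene"); save(f,"s19.png",scale=1.5)
f=grab_frame("side"); save(f,"d19.png",(200,200,330,340),5)
path([.345,-.005,.037],ori(270,0),[2,3,3,2,1])
E
```

```text
t 14.9333 pos [ 0.3433 -0.006   0.1088] tray xy -0.3051 -0.2219 F [ 0.4 -0.6 -1.4] gap 0.0127 j [-0.019 -0.035 -0.629  0.982  0.002 -1.587]
toolx yaw -90.18 toolx elev -0.1 tooly elev 0.3
lip [ 0.3428 -0.1259  0.0746]
t 15.0833 dist 0.073 rot deg world [-0.1 -0.3  0.2]
1 d [-0.0002 -0.0001  0.0132] a [ 0.05  0.01 -0.03]
2 d [-0.0003 -0.0002  0.0199] a [ 0.07  0.02 -0.04]
3 d [-0.0004 -0.0001  0.0199] a [ 0.07  0.02 -0.04]
4 d [-0.0002 -0.0001  0.0132] a [ 0.05  0.01 -0.03]
5 d [-0.0001 -0.      0.0066] a [ 0.02  0.01 -0.01]
```

View pics/w19.png

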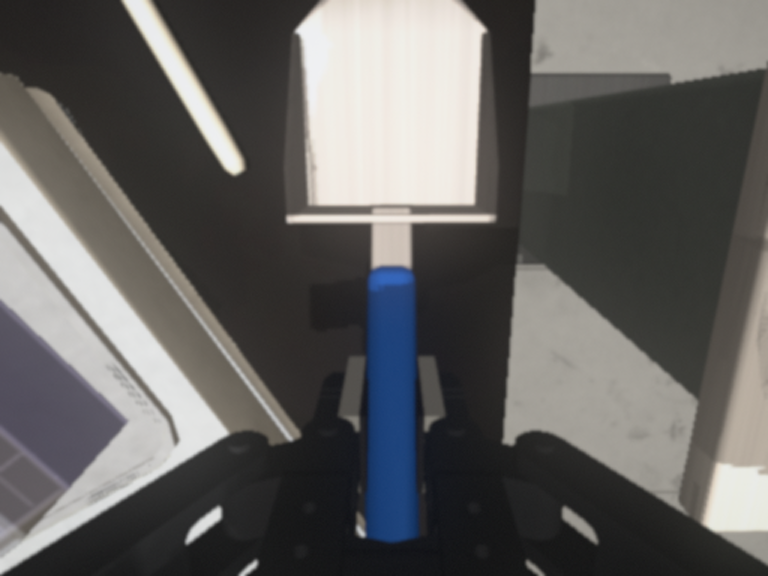

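View pics/d19.png

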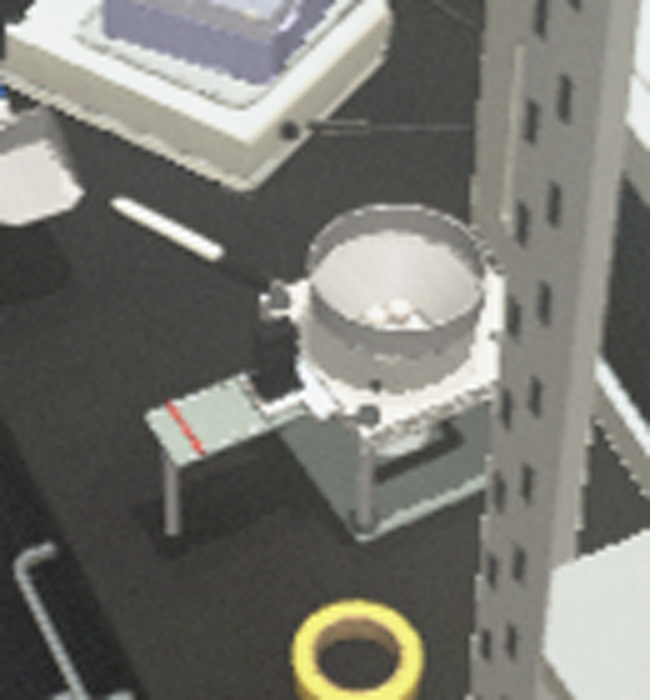

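Emit:
apply_moves --commands '[{"dx": 0,"dy": 0,"dz": 0.0132,"ax": 0,"ay": 0,"az": 0,"hand": 0},{"dx": 0,"dy": 0,"dz": 0.02,"ax": 0,"ay": 0,"az": 0,"hand": 0},{"dx": 0,"dy": 0,"dz": 0.02,"ax": 0,"ay": 0,"az": 0,"hand": 0},{"dx": 0,"dy": 0,"dz": 0.013,"ax": 0.1,"ay": 0,"az": 0,"hand": 0},{"dx": 0,"dy": 0,"dz": 0.006,"ax": 0.2,"ay": 0,"az": 0,"hand": 0}]' --newtons 90

```text
t: 15.5
position: [0.3448, -0.0065, 0.0367]
orientation: [-0.706, 0.708, 0.0, 0.0]
wrist_force: [-1.2, 1.7, 3.1]
finger_gap: 0.0126
```

Emit:
apply_moves --commands '[{"dx": 0,"dy": 0,"dz": 0.001,"ax": 0,"ay": 0,"az": 0,"hand": 0},{"dx": 0,"dy": 0,"dz": 0.001,"ax": 0,"ay": 0,"az": 0,"hand": 0},{"dx": 0,"dy": 0,"dz": 0,"ax": 0,"ay": 0,"az": 0,"hand": 0},{"dx": 0,"dy": 0,"dz": 0,"ax": 0,"ay": 0,"az": 0,"hand": 0},{"dx": 0,"dy": 0,"dz": 0,"ax": 0,"ay": 0,"az": 0,"hand": 0}]'

```text
t: 15.92
position: [0.3452, -0.0062, 0.0362]
orientation: [-0.706, 0.708, -0.001, 0.001]
wrist_force: [-0.5, -1.5, 2.6]
finger_gap: 0.0129
```

```bash
python3 - <<'E'
from h import *
s=where(); lip()
E
```

```text
t 15.9167 pos [ 0.3452 -0.0062  0.0362] tray xy -0.3039 -0.2233 F [-0.5 -1.5  2.6] gap 0.0129 j [-1.900e-02  4.900e-02 -7.560e-01  7.630e-01  1.000e-03 -1.587e+00]
toolx yaw -90.15 toolx elev -0.03 tooly elev -0.14
lip [ 0.345  -0.1262  0.0021]
```

Emit:
apply_moves --commands '[{"dx": 0,"dy": 0,"dz": 0,"ax": 0,"ay": 0,"az": 0,"hand": 0.015},{"dx": 0,"dy": 0,"dz": 0,"ax": 0,"ay": 0,"az": 0,"hand": 0.02},{"dx": 0,"dy": 0,"dz": 0,"ax": 0,"ay": 0,"az": 0,"hand": 0.03},{"dx": 0,"dy": 0,"dz": 0,"ax": 0,"ay": 0,"az": 0,"hand": 0.04},{"dx": 0,"dy": 0,"dz": 0,"ax": 0,"ay": 0,"az": 0,"hand": 0.045}]' --newtons 60

```text
t: 16.33
position: [0.3446, -0.006, 0.0356]
orientation: [-0.706, 0.708, -0.0, 0.001]
wrist_force: [0.9, 0.3, 1.6]
finger_gap: 0.045
```

Emit:
apply_moves --commands '[{"dx": 0,"dy": 0,"dz": -0.01,"ax": 0,"ay": 0,"az": 0,"hand": 0.045},{"dx": 0,"dy": 0,"dz": -0.02,"ax": 0,"ay": 0,"az": 0,"hand": 0.045},{"dx": 0,"dy": 0,"dz": -0.035,"ax": 0,"ay": 0,"az": 0,"hand": 0.045},{"dx": 0,"dy": 0,"dz": -0.035,"ax": 0,"ay": 0,"az": 0,"hand": 0.045},{"dx": 0,"dy": 0,"dz": -0.035,"ax": 0,"ay": 0,"az": 0,"hand": 0.045}]'

```text
t: 16.75
position: [0.3438, -0.0061, 0.1721]
orientation: [-0.706, 0.708, 0.0, 0.001]
wrist_force: [1.5, 0.2, 0.5]
finger_gap: 0.045
```

```bash
python3 - <<'E'
from h import *
s=where(); w=grab_frame("wrist"); save(w,"w20.png",scale=1.5)
path([.36,-.3,.25],ori(180,0),[1,2,3,3,3,3,3,3,3,3,3,3,2,1,1])
E
```

```text
t 16.75 pos [ 0.3438 -0.0061  0.1721] tray xy -0.3049 -0.2223 F [1.5 0.2 0.5] gap 0.045 j [-1.900e-02 -8.700e-02 -5.080e-01  1.149e+00  1.000e-03 -1.587e+00]
toolx yaw -90.14 toolx elev -0.05 tooly elev -0.04
t 16.8 dist 0.303 rot deg world [  0.3   0.4 -89.9]
1 d [ 0.0079 -0.0004 -0.002 ] a [-0.01  0.01  2.43]
2 d [ 0.0158 -0.0015 -0.0039] a [-0.02  0.02  4.86]
3 d [ 0.0235 -0.0042 -0.0058] a [-0.03  0.03  7.29]
4 d [ 0.0228 -0.0071 -0.0058] a [-0.03  0.03  7.29]
5 d [ 0.0217 -0.01   -0.0058] a [-0.03  0.03  7.29]
6 d [ 0.0202 -0.0126 -0.0058] a [-0.03  0.03  7.29]
7 d [ 0.0185 -0.0151 -0.0058] a [-0.03  0.03  7.29]
8 d [ 0.0164 -0.0173 -0.0058] a [-0.03  0.03  7.29]
9 d [ 0.0141 -0.0193 -0.0058] a [-0.03  0.03  7.29]
10 d [ 0.0115 -0.0209 -0.0058] a [-0.03  0.03  7.29]
11 d [ 0.0088 -0.0222 -0.0058] a [-0.03  0.03  7.29]
12 d [ 0.0059 -0.0231 -0.0058] a [-0.03  0.03  7.29]
13 d [ 0.002  -0.0158 -0.0039] a [-0.02  0.02  4.86]
14 d [ 0.0003 -0.0079 -0.0019] a [-0.01  0.01  2.43]
15 d [-0.     -0.0079 -0.0019] a [-0.01  0.01  2.43]
```

View pics/w20.png

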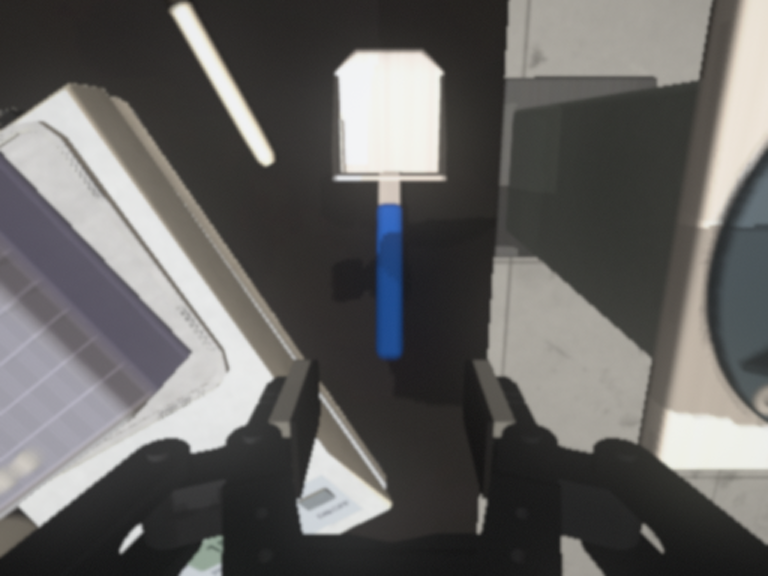

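```bash
python3 - <<'E'
from h import *
path([.365,-.337,.24],ori(180,0),[1,2]+[2.5]*11+[2,1])
E
```

```text
t 16.8 dist 0.337 rot deg world [  0.3   0.4 -89.9]
1 d [ 0.0099 -0.0006 -0.0019] a [-0.01  0.01  2.68]
2 d [ 0.0197 -0.0021 -0.0037] a [-0.02  0.02  5.36]
3 d [ 0.0242 -0.0049 -0.0046] a [-0.02  0.03  6.71]
4 d [ 0.0235 -0.0077 -0.0046] a [-0.02  0.03  6.71]
5 d [ 0.0224 -0.0104 -0.0046] a [-0.02  0.03  6.71]
6 d [ 0.0211 -0.0129 -0.0046] a [-0.02  0.03  6.71]
7 d [ 0.0194 -0.0153 -0.0046] a [-0.02  0.03  6.71]
8 d [ 0.0175 -0.0175 -0.0046] a [-0.02  0.03  6.71]
9 d [ 0.0153 -0.0194 -0.0046] a [-0.02  0.03  6.71]
10 d [ 0.013  -0.0211 -0.0046] a [-0.02  0.03  6.71]
11 d [ 0.0104 -0.0224 -0.0046] a [-0.02  0.03  6.71]
12 d [ 0.0077 -0.0235 -0.0046] a [-0.02  0.03  6.71]
13 d [ 0.0049 -0.0242 -0.0046] a [-0.02  0.03  6.71]
14 d [ 0.0017 -0.0197 -0.0037] a [-0.02  0.02  5.36]
15 d [-0.0001 -0.0099 -0.0019] a [-0.01  0.01  2.68]
```

Emit:
apply_moves --commands '[{"dx": 0.0099,"dy": -0.0006,"dz": -0.0019,"ax": 0,"ay": 0,"az": 2.68,"hand": 0.045},{"dx": 0.0197,"dy": -0.0021,"dz": -0.0037,"ax": 0,"ay": 0,"az": 5.36,"hand": 0.045},{"dx": 0.0242,"dy": -0.0049,"dz": -0.0046,"ax": 0,"ay": 0,"az": 6.71,"hand": 0.045},{"dx": 0.0235,"dy": -0.0077,"dz": -0.0046,"ax": 0,"ay": 0,"az": 6.71,"hand": 0.045},{"dx": 0.0224,"dy": -0.0104,"dz": -0.0046,"ax": 0,"ay": 0,"az": 6.71,"hand": 0.045}]'

```text
t: 17.22
position: [0.3502, -0.1109, 0.1901]
orientation: [-0.51, 0.86, 0.0, 0.001]
wrist_force: [1.5, 0.6, -0.3]
finger_gap: 0.045
```

Emit:
apply_moves --commands '[{"dx": 0.0211,"dy": -0.0129,"dz": -0.0046,"ax": 0,"ay": 0,"az": 6.71,"hand": 0.045},{"dx": 0.0194,"dy": -0.0153,"dz": -0.0046,"ax": 0,"ay": 0,"az": 6.71,"hand": 0.045},{"dx": 0.0175,"dy": -0.0175,"dz": -0.0046,"ax": 0,"ay": 0,"az": 6.71,"hand": 0.045},{"dx": 0.0153,"dy": -0.0194,"dz": -0.0046,"ax": 0,"ay": 0,"az": 6.71,"hand": 0.045},{"dx": 0.013,"dy": -0.0211,"dz": -0.0046,"ax": 0,"ay": 0,"az": 6.71,"hand": 0.045}]'

```text
t: 17.63
position: [0.3571, -0.2346, 0.2129]
orientation: [-0.24, 0.971, 0.0, 0.001]
wrist_force: [-0.1, 0.4, -0.3]
finger_gap: 0.0452
```

Emit:
apply_moves --commands '[{"dx": 0.0104,"dy": -0.0224,"dz": -0.0046,"ax": 0,"ay": 0,"az": 6.71,"hand": 0.045},{"dx": 0.0077,"dy": -0.0235,"dz": -0.0046,"ax": 0,"ay": 0,"az": 6.71,"hand": 0.045},{"dx": 0.0049,"dy": -0.0242,"dz": -0.0046,"ax": 0,"ay": 0,"az": 6.71,"hand": 0.045},{"dx": 0.0017,"dy": -0.0197,"dz": -0.0037,"ax": 0,"ay": 0,"az": 5.36,"hand": 0.045},{"dx": 0,"dy": -0.0099,"dz": -0.0019,"ax": 0,"ay": 0,"az": 2.68,"hand": 0.045}]'

```text
t: 18.05
position: [0.3629, -0.3391, 0.2321]
orientation: [0.004, 1.0, 0.0, 0.001]
wrist_force: [0.6, -1.4, 0.2]
finger_gap: 0.045
```

```bash
python3 - <<'E'
from h import *
s=where(); w=grab_frame("wrist"); save(w,"w21.png",scale=1.5)
f=grab_frame("side"); save(f,"d21.png",scale=1.5)
E
```

```text
t 18.05 pos [ 0.3629 -0.3391  0.2321] tray xy -0.5086 -0.4864 F [ 0.6 -1.4  0.2] gap 0.045 j [-7.520e-01  2.060e-01 -4.200e-02  1.323e+00  1.000e-03 -7.450e-01]
toolx yaw 179.57 toolx elev -0.07 tooly elev 0.03
```

View pics/w21.png

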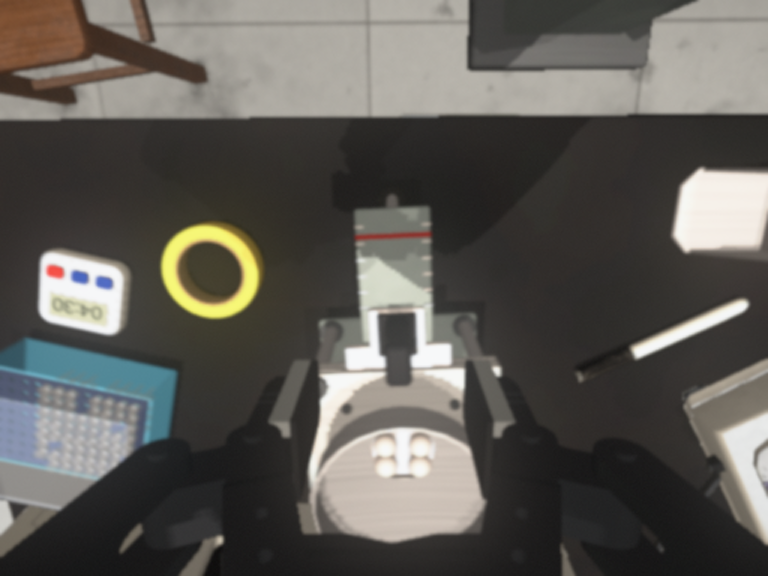

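View pics/d21.png

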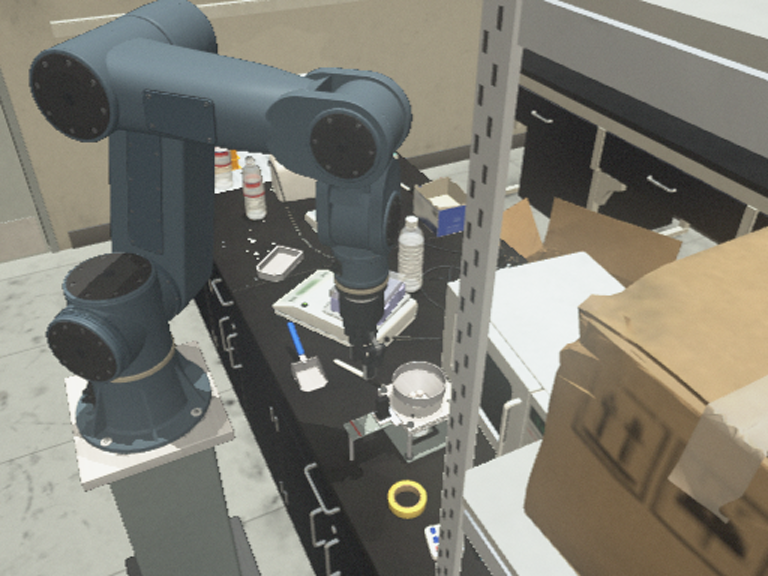

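```bash
python3 - <<'E'
from h import *
s=where(); w=grab_frame("wrist"); save(w,"w22.png",(220,130,310,270),5)
E
```

```text
t 18.15 pos [ 0.363  -0.3383  0.2318] tray xy -0.5081 -0.4858 F [ 0.1  0.5 -0.6] gap 0.0452 j [-7.510e-01  2.050e-01 -4.300e-02  1.323e+00  1.000e-03 -7.480e-01]
toolx yaw 179.81 toolx elev -0.06 tooly elev 0.05
```

View pics/w22.png

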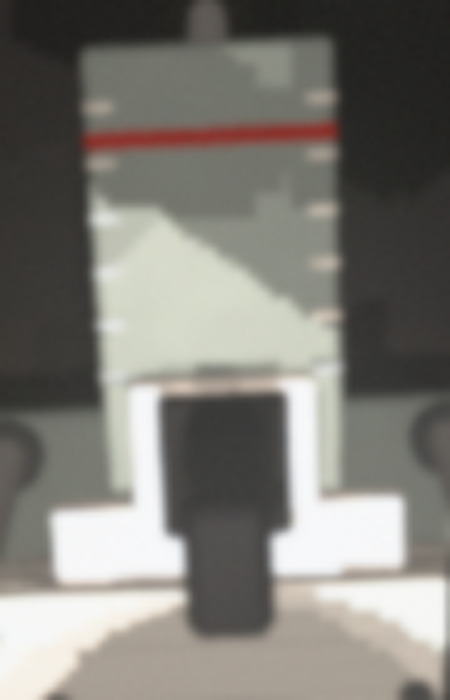

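```bash
python3 - <<'E'
from h import *
s=read_state(); f=grab_frame("wrist"); c=lambda *p:np.array([[220+x/5,130+y/5] for x,y in p])
print("line",onz(f,c((85,142),(338,131)),.085,s).round(4))
print("rail front",onz(f,c((80,48),(330,38)),.085,s).round(4))
print("tongue end",onz(f,c((132,385),(318,378)),.092,s).round(4))
print("grip top F/B",onz(f,c((187,512),(272,512),(190,630),(270,630)),.139,s).round(4))
print("grip base front",onz(f,c((165,395),(290,393)),.092,s).round(4))
print("balls/outlet",onz(f,[(386/1.5,446/1.5),(421/1.5,446/1.5),(386/1.5,467/1.5),(420/1.5,467/1.5)],.105,s).round(4))
E
```

```text
line [[ 0.3468 -0.3576  0.085 ]
 [ 0.3448 -0.3132  0.085 ]]
rail front [[ 0.3302 -0.3582  0.085 ]
 [ 0.3285 -0.3149  0.085 ]]
tongue end [[ 0.3897 -0.3497  0.092 ]
 [ 0.3884 -0.3163  0.092 ]]
grip top F/B [[ 0.3932 -0.3394  0.139 ]
 [ 0.3932 -0.3263  0.139 ]
 [ 0.4134 -0.339   0.139 ]
 [ 0.4135 -0.3264  0.139 ]]
grip base front [[ 0.3916 -0.3437  0.092 ]
 [ 0.3913 -0.3212  0.092 ]]
balls/outlet [[ 0.4751 -0.34    0.105 ]
 [ 0.4751 -0.3181  0.105 ]
 [ 0.4906 -0.3401  0.105 ]
 [ 0.4906 -0.3185  0.105 ]]
```

```bash
python3 - <<'E'
from h import *
path([.404,-.333,.165],ori(182.4,0),[1,2,2,2,1])
E
```

```text
t 18.25 dist 0.079 rot deg world [-0.1  0.   2.4]
1 d [-0.0051  0.0004  0.0084] a [ 0.01  0.01 -0.29]
2 d [-0.0103  0.0008  0.0167] a [ 0.02  0.01 -0.59]
3 d [-0.0103  0.0007  0.0167] a [ 0.02  0.01 -0.59]
4 d [-0.0103  0.0006  0.0167] a [ 0.02  0.01 -0.59]
5 d [-0.0052  0.0003  0.0083] a [ 0.01  0.01 -0.29]
```

Emit:
apply_moves --commands '[{"dx": -0.0051,"dy": 0.0004,"dz": 0.0084,"ax": 0,"ay": 0,"az": -0.3,"hand": 0.045},{"dx": -0.0103,"dy": 0.0008,"dz": 0.0167,"ax": 0,"ay": 0,"az": -0.6,"hand": 0.045},{"dx": -0.0103,"dy": 0.0007,"dz": 0.0167,"ax": 0,"ay": 0,"az": -0.6,"hand": 0.045},{"dx": -0.0103,"dy": 0.0006,"dz": 0.0167,"ax": 0,"ay": 0,"az": -0.6,"hand": 0.045},{"dx": -0.0052,"dy": 0.0003,"dz": 0.0083,"ax": 0,"ay": 0,"az": -0.3,"hand": 0.045}]'

```text
t: 18.67
position: [0.4047, -0.3319, 0.163]
orientation: [-0.022, 1.0, 0.001, -0.0]
wrist_force: [-0.3, -0.4, -1.0]
finger_gap: 0.045
```

```bash
python3 - <<'E'
from h import *
s=where(); w=grab_frame("wrist"); save(w,"w23.png",scale=1.5)
f=grab_frame("scene"); save(f,"s23.png",(260,170,400,310),5)
path([.404,-.333,.105],ori(182.4,0),[2,3,3,2,1])
E
```

```text
t 18.6667 pos [ 0.4047 -0.3319  0.163 ] tray xy -0.4724 -0.5083 F [-0.3 -0.4 -1. ] gap 0.045 j [-0.688  0.284 -0.115  1.173  0.002 -0.732]
toolx yaw -177.45 toolx elev 0.01 tooly elev 0.13
t 18.7667 dist 0.059 rot deg world [-0.2 -0.  -0.1]
1 d [ 0.     -0.0002  0.0107] a [ 0.03 -0.01  0.02]
2 d [ 0.     -0.0003  0.016 ] a [ 0.04 -0.01  0.03]
3 d [ 0.     -0.0003  0.016 ] a [ 0.04 -0.01  0.03]
4 d [ 0.     -0.0002  0.0107] a [ 0.03 -0.01  0.02]
5 d [ 0.     -0.0001  0.0053] a [ 0.01 -0.    0.01]
```

View pics/w23.png

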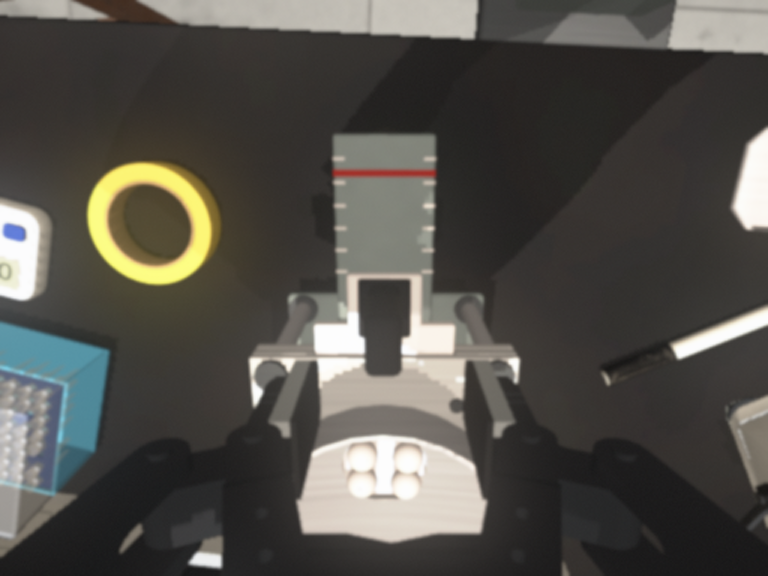

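View pics/s23.png

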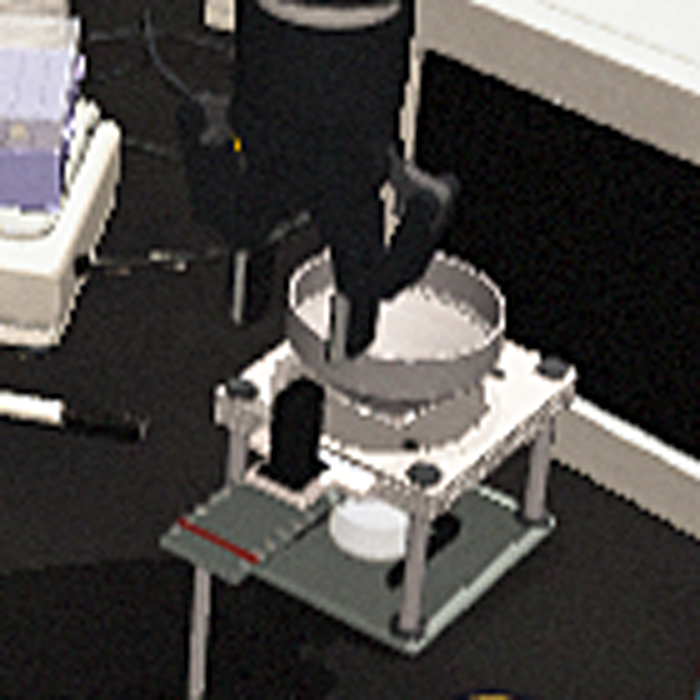

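```bash
python3 - <<'E'
from h import *
s=where(); f=grab_frame("wrist"); save(f,"w24.png",(210,80,310,260),4)
print("line",onz(f,np.array([(333,173),(436,173)])/1.5,.085,s).round(4))
print("top",onz(f,np.array([(365,338),(402,338),(367,375),(401,375)])/1.5,.139,s).round(4))
print("rim? balls",onz(f,np.array([(362,458),(408,458)])/1.5,.105,s).round(4))
E
```

```text
t 18.7667 pos [ 0.4042 -0.3321  0.1638] tray xy -0.4729 -0.5081 F [-0.4 -0.2  0.3] gap 0.0449 j [-6.890e-01  2.840e-01 -1.140e-01  1.176e+00  1.000e-03 -7.320e-01]
toolx yaw -177.5 toolx elev 0.04 tooly elev 0.15
line [[ 0.3465 -0.3592  0.085 ]
 [ 0.3446 -0.3147  0.085 ]]
top [[ 0.3998 -0.3413  0.139 ]
 [ 0.3993 -0.3279  0.139 ]
 [ 0.4146 -0.3401  0.139 ]
 [ 0.4141 -0.3276  0.139 ]]
rim? balls [[ 0.4756 -0.3422  0.105 ]
 [ 0.4747 -0.3205  0.105 ]]
```

View pics/w24.png

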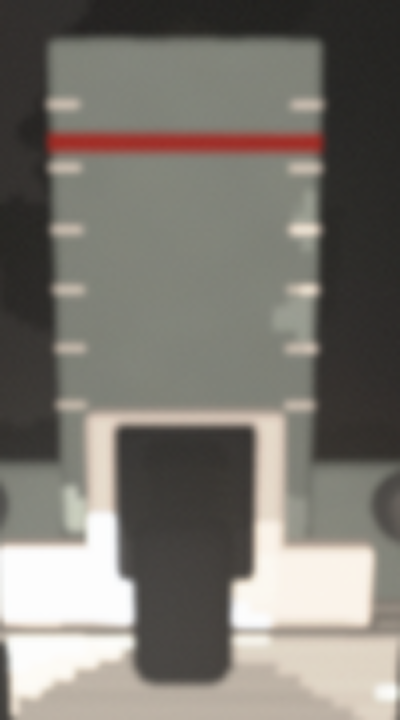

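Emit:
apply_moves --commands '[{"dx": 0,"dy": -0.0012,"dz": 0.0107,"ax": 0,"ay": 0,"az": 0,"hand": 0.045},{"dx": 0,"dy": -0.0012,"dz": 0.016,"ax": 0,"ay": 0,"az": 0,"hand": 0.045},{"dx": 0,"dy": 0,"dz": 0.016,"ax": 0.1,"ay": 0,"az": 0,"hand": 0.045},{"dx": 0,"dy": 0,"dz": 0.0107,"ax": 0,"ay": 0,"az": 0,"hand": 0.045},{"dx": 0,"dy": 0,"dz": 0.005,"ax": 0,"ay": 0,"az": 0,"hand": 0.045}]'

```text
t: 19.23
position: [0.4038, -0.3357, 0.1067]
orientation: [-0.021, 1.0, -0.0, 0.0]
wrist_force: [0.4, 0.3, -0.0]
finger_gap: 0.0447
```

```bash
python3 - <<'E'
from h import *
s=where(); f=grab_frame("wrist"); save(f,"w25.png",scale=1.5)
E
```

```text
t 19.2333 pos [ 0.4038 -0.3357  0.1067] tray xy -0.4755 -0.5107 F [ 0.4  0.3 -0. ] gap 0.0447 j [-0.694  0.319 -0.215  1.036  0.    -0.735]
toolx yaw -177.64 toolx elev -0.05 tooly elev -0.05
```

View pics/w25.png

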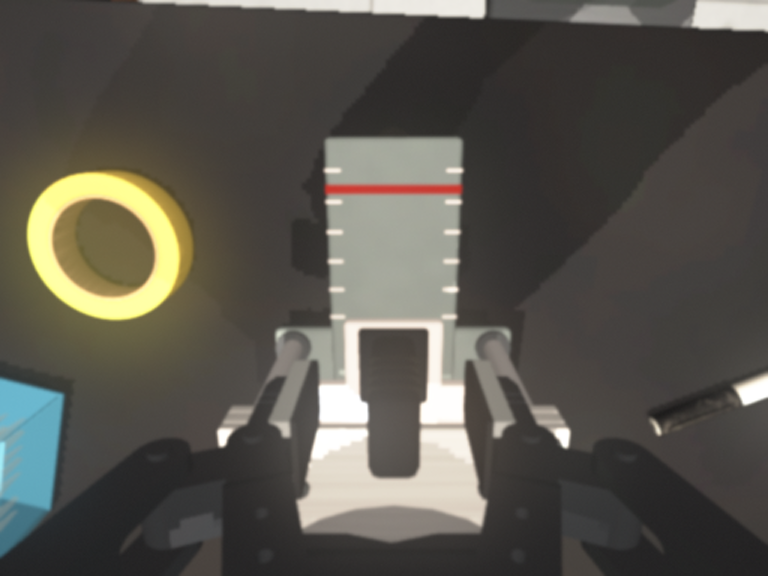

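Emit:
apply_moves --commands '[{"dx": 0,"dy": 0,"dz": 0.0015,"ax": 0,"ay": 0,"az": 0,"hand": 0.03},{"dx": 0,"dy": 0,"dz": 0,"ax": 0,"ay": 0,"az": 0,"hand": 0.02},{"dx": 0,"dy": 0,"dz": 0,"ax": 0,"ay": 0,"az": 0,"hand": 0.01},{"dx": 0,"dy": 0,"dz": 0,"ax": 0,"ay": 0,"az": 0,"hand": 0},{"dx": 0,"dy": 0,"dz": 0,"ax": 0,"ay": 0,"az": 0,"hand": 0}]' --newtons 80

```text
t: 19.7
position: [0.4046, -0.3353, 0.1066]
orientation: [-0.021, 1.0, -0.0, 0.001]
wrist_force: [-1.6, 9.3, 10.0]
finger_gap: 0.0129
```

```bash
python3 - <<'E'
from h import *
s=where(); f=grab_frame("wrist"); save(f,"w26.png",scale=1.5)
E
```

```text
t 19.7 pos [ 0.4046 -0.3353  0.1066] tray xy -0.4746 -0.5108 F [-1.6  9.3 10. ] gap 0.0129 j [-6.930e-01  3.190e-01 -2.150e-01  1.035e+00  1.000e-03 -7.350e-01]
toolx yaw -177.61 toolx elev -0.13 tooly elev -0.01
```

View pics/w26.png

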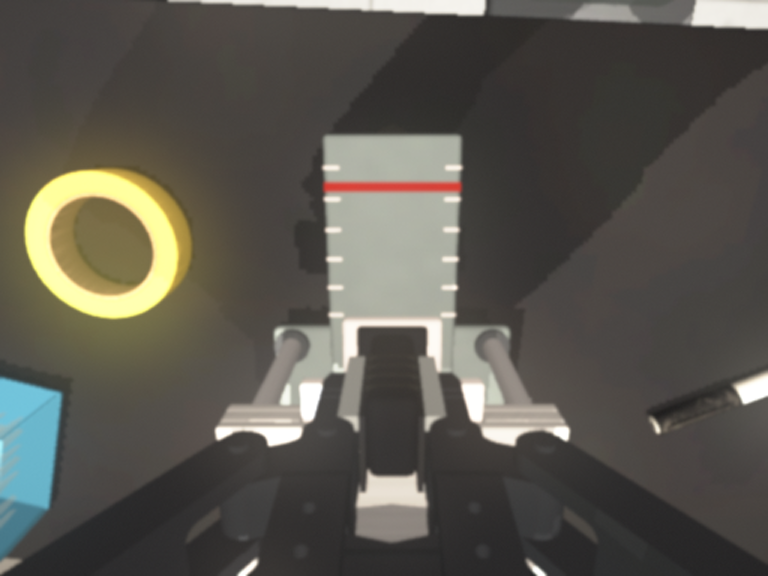

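Emit:
apply_moves --commands '[{"dx": 0.003,"dy": 0,"dz": 0,"ax": 0,"ay": 0,"az": 0,"hand": 0},{"dx": 0.005,"dy": 0,"dz": 0,"ax": 0,"ay": 0,"az": 0,"hand": 0},{"dx": 0.006,"dy": 0,"dz": 0,"ax": 0,"ay": 0,"az": 0,"hand": 0},{"dx": 0.006,"dy": 0,"dz": 0,"ax": 0,"ay": 0,"az": 0,"hand": 0},{"dx": 0.006,"dy": 0,"dz": 0,"ax": 0,"ay": 0,"az": 0,"hand": 0}]' --newtons 80

```text
t: 20.17
position: [0.3795, -0.3363, 0.1066]
orientation: [-0.021, 1.0, -0.0, 0.002]
wrist_force: [7.0, 10.3, 5.3]
finger_gap: 0.0127
```

Emit:
apply_moves --commands '[{"dx": 0.006,"dy": 0,"dz": 0,"ax": 0,"ay": 0,"az": 0,"hand": 0},{"dx": 0.005,"dy": 0,"dz": 0,"ax": 0,"ay": 0,"az": 0,"hand": 0},{"dx": 0.003,"dy": 0,"dz": 0,"ax": 0,"ay": 0,"az": 0,"hand": 0},{"dx": 0.002,"dy": 0,"dz": 0,"ax": 0,"ay": 0,"az": 0,"hand": 0},{"dx": 0,"dy": 0,"dz": 0,"ax": 0,"ay": 0,"az": 0,"hand": 0}]' --newtons 80

```text
t: 20.58
position: [0.3635, -0.337, 0.1066]
orientation: [-0.021, 1.0, 0.0, 0.002]
wrist_force: [8.8, 10.3, 4.2]
finger_gap: 0.0129
```

```bash
python3 - <<'E'
from h import *
s=where(); f=grab_frame("wrist"); save(f,"w27.png",scale=1.5); save(f,"w27z.png",(200,80,330,240),4.6)
f=grab_frame("scene"); save(f,"s27.png",(260,170,400,310),5);f=grab_frame("side"); save(f,"d27.png",(200,200,330,340),5)
E
```

```text
t 20.5833 pos [ 0.3635 -0.337   0.1066] tray xy -0.5068 -0.4852 F [ 8.8 10.3  4.2] gap 0.0129 j [-0.75   0.261 -0.295  1.012  0.003 -0.792]
toolx yaw -177.59 toolx elev -0.26 tooly elev -0.0
```

View pics/w27.png

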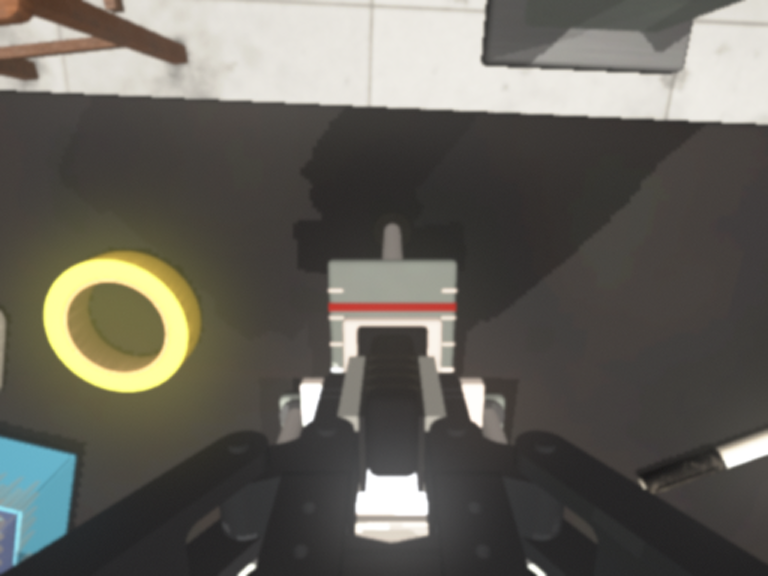

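View pics/w27z.png

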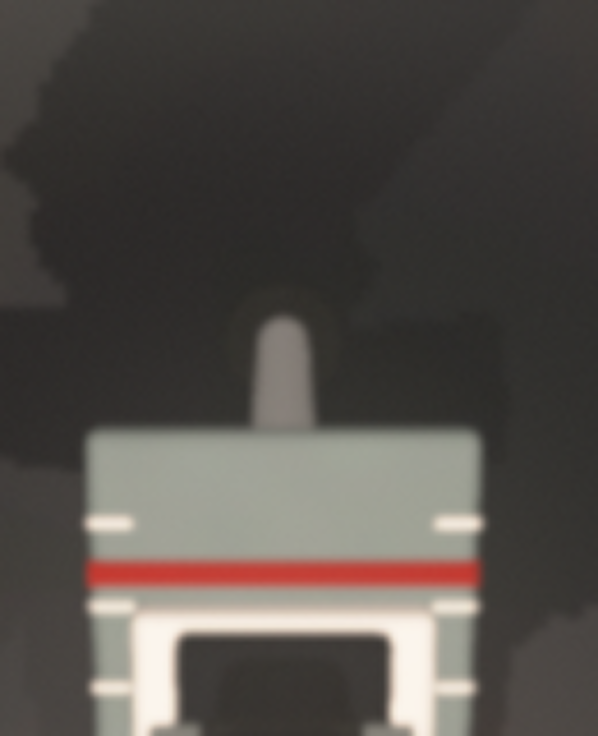

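View pics/s27.png

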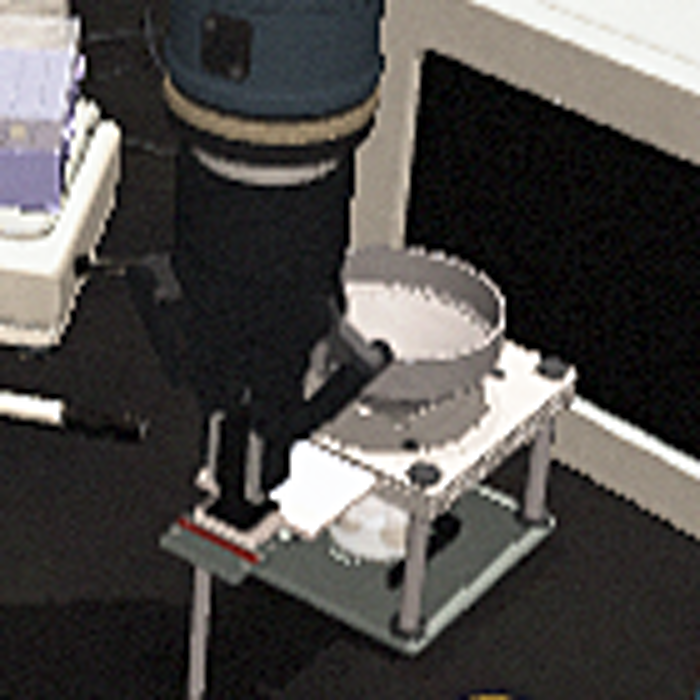

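View pics/d27.png

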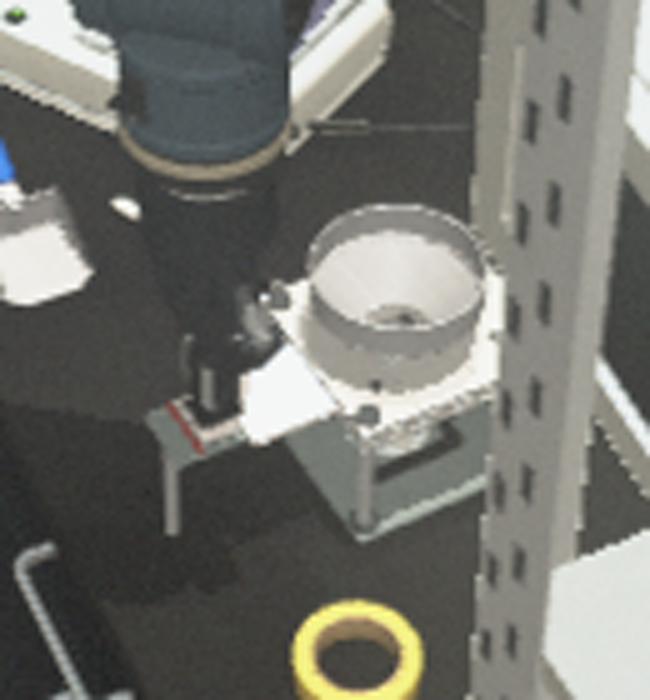

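```bash
python3 - <<'E'
from h import *
s=read_state(); f=grab_frame("wrist"); c=lambda *p:np.array([[200+x/4.6,80+y/4.6] for x,y in p])
a=onz(f,c((283,574)),.085,s)[0]
for z,r in [(.085,523),(.085,606),(.085,688),(.085,606),(.091,608),(.091,615),(.091,612)]:
    print(z,r,((onz(f,c((283,r)),z,s)[0]-a)*1000).round(2))
im=f["color"]; col=im[195:225,int(200+283/4.6)]; print(col.tolist())
E
```

```text
0.085 523 [-6.07 -0.26  0.  ]
0.085 606 [3.87 0.17 0.  ]
0.085 688 [14.05  0.6   0.  ]
0.085 606 [3.87 0.17 0.  ]
0.091 608 [1.79 0.07 6.  ]
0.091 615 [2.62 0.1  6.  ]
0.091 612 [2.26 0.09 6.  ]
[[162, 163, 151], [162, 162, 151], [162, 163, 151], [162, 162, 151], [161, 157, 146], [162, 139, 128], [172, 107, 97], [187, 76, 67], [194, 64, 55], [196, 64, 55], [194, 73, 64], [187, 97, 87], [176, 131, 120], [165, 153, 142], [163, 162, 151], [168, 165, 154], [182, 173, 161], [202, 187, 174], [224, 210, 195], [239, 228, 218], [244, 234, 223], [230, 218, 203], [172, 158, 147], [102, 94, 88], [69, 64, 60], [63, 59, 56], [64, 60, 57], [62, 59, 55], [59, 56, 52], [57, 54, 50]]
```

Emit:
apply_moves --commands '[{"dx": 0.0012,"dy": 0,"dz": 0,"ax": 0,"ay": 0,"az": 0,"hand": 0},{"dx": 0.0012,"dy": 0,"dz": 0,"ax": 0,"ay": 0,"az": 0,"hand": 0},{"dx": 0,"dy": 0,"dz": 0,"ax": 0,"ay": 0,"az": 0,"hand": 0},{"dx": 0,"dy": 0,"dz": 0,"ax": 0,"ay": 0,"az": 0,"hand": 0},{"dx": 0,"dy": 0,"dz": 0,"ax": 0,"ay": 0,"az": 0,"hand": 0}]' --newtons 80

```text
t: 21.2
position: [0.3615, -0.3371, 0.1066]
orientation: [-0.021, 1.0, 0.0, 0.002]
wrist_force: [8.2, 10.8, 5.7]
finger_gap: 0.0126
```

```bash
python3 - <<'E'
from h import *
s=where(); f=grab_frame("wrist"); save(f,"w28z.png",(200,80,330,240),4.6)
g=grab_frame("scene"); save(g,"s28.png",(290,230,380,300),8); h=grab_frame("side"); save(h,"d28.png",(200,200,330,340),5)
im=f["color"]; col=im[195:225,int(200+283/4.6)]; print(col[:,1].tolist())
for k,F in (("ball_1",g),("ball_1",h),("gate_end",f)): print(k,[(np.round(d["location"],3).tolist(),round(d["conf"],2)) for d in spot_in(k,F)])
E
```

```text
t 21.2 pos [ 0.3615 -0.3371  0.1066] tray xy -0.5084 -0.4839 F [ 8.2 10.8  5.7] gap 0.0126 j [-0.753  0.258 -0.299  1.01   0.003 -0.795]
toolx yaw -177.57 toolx elev -0.26 tooly elev -0.0
[163, 163, 163, 164, 163, 162, 162, 162, 159, 146, 117, 82, 64, 62, 72, 101, 142, 179, 208, 228, 233, 217, 158, 94, 61, 57, 58, 57, 54, 52]
ball_1 []
ball_1 [([0.391, -0.343, 0.097], 0.29)]
gate_end [([0.356, -0.337, 0.097], 0.88)]
```

View pics/w28z.png

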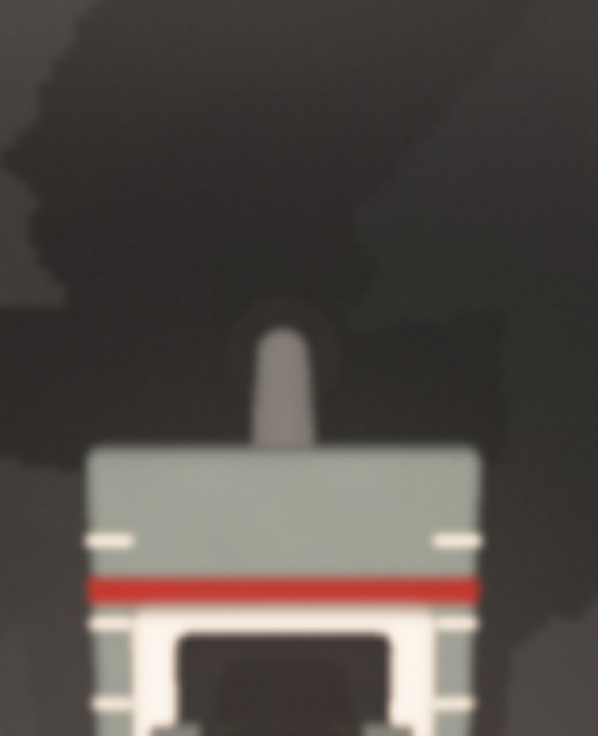

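View pics/s28.png

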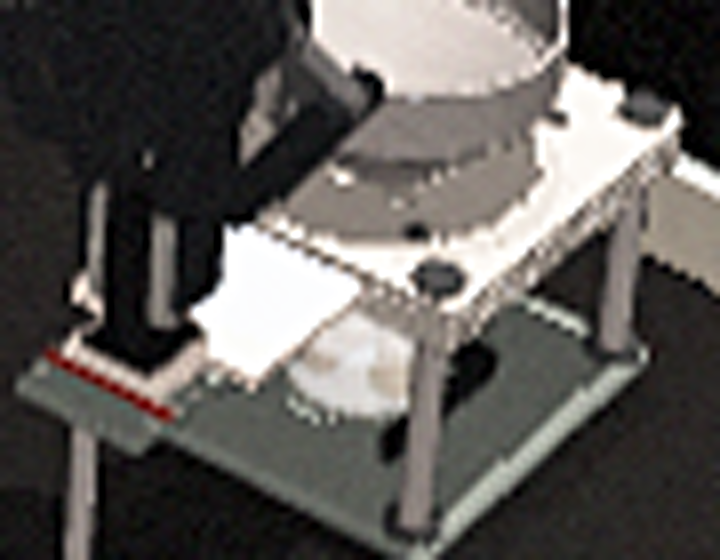

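View pics/d28.png

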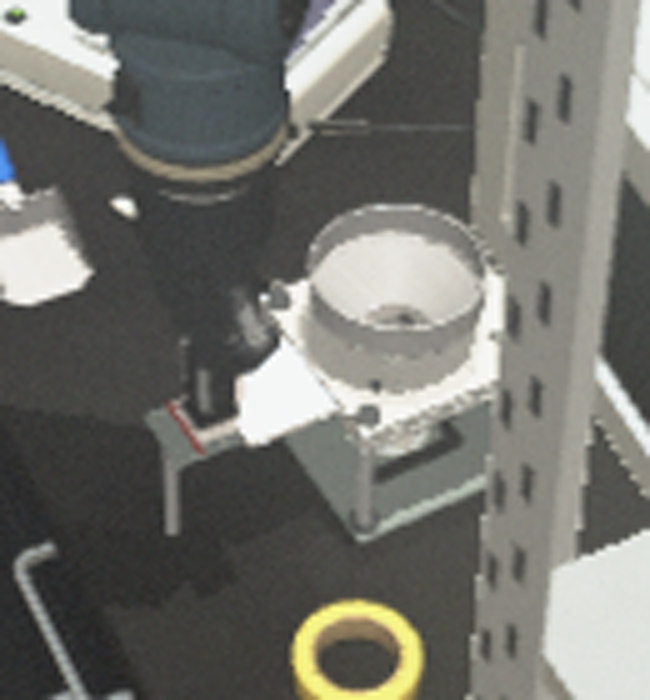

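Emit:
apply_moves --commands '[{"dx": 0.0005,"dy": 0,"dz": 0,"ax": 0,"ay": 0,"az": 0,"hand": 0},{"dx": 0.0005,"dy": 0,"dz": 0,"ax": 0,"ay": 0,"az": 0,"hand": 0},{"dx": 0,"dy": 0,"dz": 0,"ax": 0,"ay": 0,"az": 0,"hand": 0},{"dx": 0,"dy": 0,"dz": 0,"ax": 0,"ay": 0,"az": 0,"hand": 0},{"dx": 0,"dy": 0,"dz": 0,"ax": 0,"ay": 0,"az": 0,"hand": 0}]' --newtons 80

```text
t: 21.92
position: [0.3605, -0.3371, 0.1066]
orientation: [-0.021, 1.0, -0.0, 0.002]
wrist_force: [9.6, 10.9, 5.8]
finger_gap: 0.0127
```

```bash
python3 - <<'E'
from h import *
s=where(); f=grab_frame("wrist"); save(f,"w29.png",(150,150,350,384),3)
g=grab_frame("scene"); save(g,"s29.png",(318,262,352,288),20); h=grab_frame("side"); save(h,"d29.png",(255,240,305,295),12)
im=f["color"]; col=im[195:225,int(200+283/4.6)]; print(col[:,1].tolist())
print(((proj(g,[[.485,-.332,.005],[.485,-.332,.06]])-[318,262])*20).round(),((proj(h,[[.485,-.332,.1],[.485,-.332,.03]])-[255,240])*12).round())
E
```

```text
t 21.9167 pos [ 0.3605 -0.3371  0.1066] tray xy -0.5091 -0.4833 F [ 9.6 10.9  5.8] gap 0.0127 j [-0.754  0.257 -0.301  1.01   0.003 -0.796]
toolx yaw -177.58 toolx elev -0.27 tooly elev -0.01
[163, 163, 164, 163, 163, 163, 163, 163, 162, 162, 156, 138, 106, 76, 74, 101, 142, 179, 209, 228, 233, 217, 158, 93, 62, 56, 57, 54, 54, 52]
[[319. 322.]
 [355. -36.]] [[280. 295.]
 [271. 492.]]
```

View pics/s29.png

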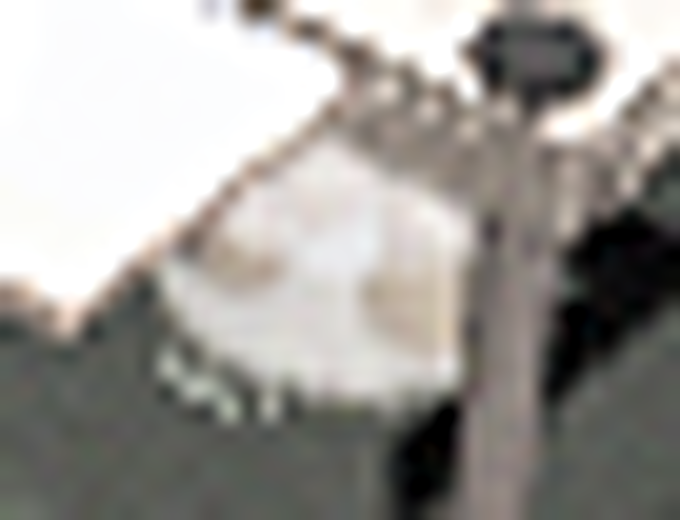

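View pics/d29.png

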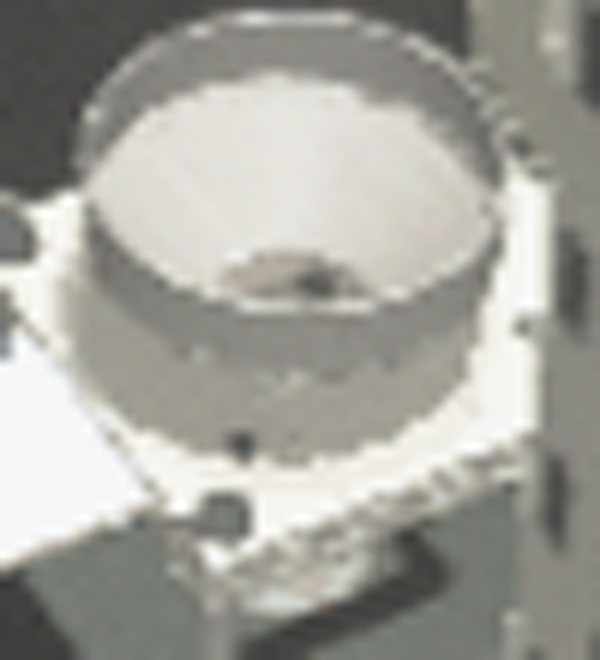

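View pics/w29.png

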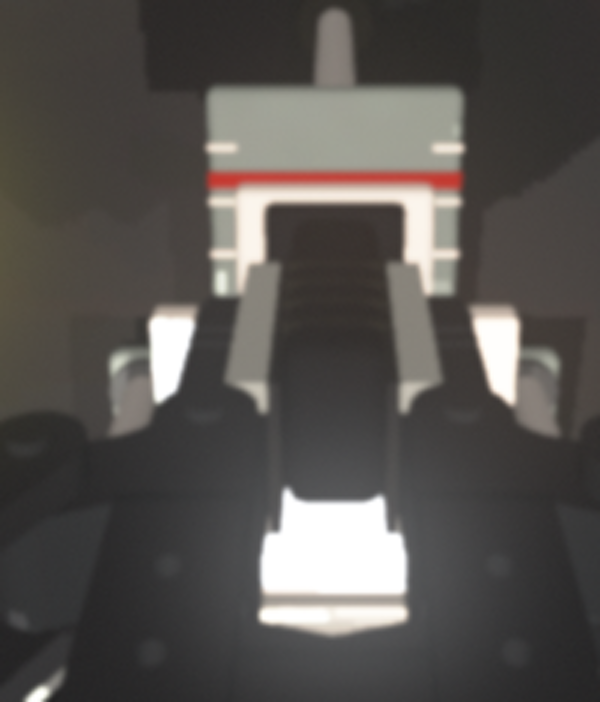

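```bash
python3 - <<'E'
from h import *
where(); print(finish_job()); 
E
```

```text
t 22.0667 pos [ 0.3605 -0.3371  0.1066] tray xy -0.5092 -0.4833 F [ 8.8 10.8  6.1] gap 0.0131 j [-0.754  0.257 -0.301  1.01   0.003 -0.796]
toolx yaw -177.57 toolx elev -0.27 tooly elev -0.01
the job is handed in; nothing more can be done
None
```

I scooped all four balls from the tray in one go and tipped them into the funnel with the gate shut. I then set the scoop down upright on the bench and pulled the gate grip to the red line. I handed the job in at 22 s, still holding the grip; no verdict came back.

**What the last checks showed:**
- **Gate:** the tool travelled 44.1 mm from the shut position. In the wrist picture the front of the tongue just covers part of the red line. The spring reads about 9 N at the wrist, and the fingers are shut on the grip with 80 N set.
- **Balls:** the wrist camera showed all four in the funnel outlet before I pulled the gate. Afterwards the outlet looked empty and pale balls showed in the beaker, but I could not count four through the glass. The network found no balls there; its only report was a weak false one on the gate.
- **Scoop, marker and bottle:** the scoop lay upright and free of the gripper, and the arm never went near the marker or the bottle. I did not measure the marker's or bottle's position again before handing in.

One small disagreement: at 43.1 mm of travel, the arm reading and the line-to-tongue measurement put the tongue 0.5 to 0.9 mm short, while the uncovered red line suggested 1.5 mm or more. I pulled 1 mm further and they then agreed.

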